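# Prop open the conditioning unit and load the test specimens by type

### The arm

A 6-joint arm with a two-finger parallel gripper is mounted at the origin on the work surface. World frame = base frame: x ahead of the robot, y to its left, z up, the work surface at z = 0. Lengths are in mm, angles in degrees, forces in N, time in s.
With the tool pointing down it reaches from about 300 to 850 mm from the base axis. Payload 4.2 kg.
Tool frame: the origin (TCP) lies at the centre of the arm's flange, where the gripper is bolted on; the fingertips stand 191 mm ahead of it and the grasp point (between the pads) lies 172 mm ahead of it; y points along the fingers, x is the direction in which the jaws open and shut, and the axes are right-handed (so a half turn about y gives the same grasp; the last joint's range is limited). The gripper opens to 91 mm and grips with 3 to 60 N. Pads are 32 mm wide; open, the fingers measure 118 mm over their backs; the gripper's body (76 mm by 178 mm) begins 60 mm behind the grasp point.
Start: joints at [-71.276, 18.312, 89.639, -0, 72.044, -1.146], TCP at [195.435, -540.766, 404.776] pointing down, gripper open.
Joint ranges: [-177.97, 177.97], [-48.28, 115.42], [12.27, 149.76], [-77.06, 257.06], [2.81, 150.46], [-146.56, 146.56]. Speed limits (degrees/s): [147.25, 147.25, 180, 180, 180, 180].

### API

Orientations are given as [roll, pitch, yaw] about the fixed x, y, z axes, in that order (R = Rz(yaw) Ry(pitch) Rx(roll)).
In Python, from workcell import env gives the robot as it stands.
- The arm moves only by the tool carry_out, never from a script. Its argument "increments" is a list of rows, each a list of 3 entries, a list of its own where there are three numbers: the turn, a rotation vector about the tool's x, y, z in rad, then the shift along the tool's x, y, z in mm, then the closure, from 0 (fully open) to 1 (shut). In form: [[[wx, wy, wz], [dx, dy, dz], claw], ...]. A call has 1 to 10 rows; each row is the pose to reach, as a shift and turn from the pose commanded when the call began, along the tool's axes at that moment; what a row does not reach only later rows make up. A row lasts 1/12 s, in which the tool goes at most 41.7 mm and 7.16 degrees, less where a joint would pass 70% of its speed; a pose out of reach is approached as far as the arm can. A call with a gripper value outside its range is refused whole. The fingers move at their own pace and stop on an object; "force" is the grip in N (left out, the last holds). Time passes only in rows, so rows that repeat a pose let the fingers close. It gives the time, the measured TCP pose, the force and the opening at its end, in the units of the state.
- env.state(): the state, without advancing time (a new reading comes with each control period).
- env.grab_frame(name): name is "scene" or "top" or "wrist"; returns a dict with "frame" (480x640x3 uint8, blue, green, red), "z_map" (480x640 float32, mm along the optical axis (not along the pixel's ray), 0 where there is no reading), "camera_matrix" (3x3 intrinsics, pixels), "rvec" (rotation vector, rad) and "tvec" (3), from world to camera coordinates, as OpenCV has them; the wrist camera has in their place "hand_eye" (4x4, takes a point from camera to tool coordinates, whose origin is the TCP and whose axes are the tool frame's). Camera axes: x right, y down, z forward; pixel columns grow to the right and rows downward; lengths in mm; the calibration is good to about 2 mm. A picture is of the moment at which its call begins: read the wrist's pose just before it.
- env.job_done(): hands the job in, once; it reports no verdict.
The state is a dict: "time_s": time; "qpos": joint angles; "qvel": joint speeds; "effort": joint torques, N m; "ee_pos": TCP position; "ee_rot": TCP orientation; "force": force on the tool from outside, world axes, zero at the start; "torque": the same for the moment, N m; "gripper_width": finger opening in mm.
Only numpy, scipy, OpenCV 4.12 (cv2) and the standard library are available. Lean on these libraries where they do the work, as an engineer would, in place of code of your own. Each camera call takes 0.05 s, during which the arm holds its last target. There are 200 camera calls.

### The job

Lift the conditioning unit's clear hood all the way up, swing its prop rod up and let the hood down onto it so that the rod's end sits in the socket and holds the hood open. Then lay every test specimen from the table flat in the unit by type: dumb-bell bars in the plain rectangular tray, round discs in the tray with the cut-off corners. Leave the hood standing on its rod, and do not disturb the weight, the bottle or the gauge case.

Things in the scene. Friction and masses are not known exactly. Their poses are not given: they have to be found in the camera images.
- hood_hinge (a point): middle of the hood's hinge line, at the rear edge of a white bench unit (410 mm wide, deck 30 mm and walls 70 mm above the table, fixed). The point does not move with the hood: its x axis is level and points from the front (robot side) to the rear of the unit, y to the unit's left along the hinge line, z up. 73 mm above the table
- hood (a joint): angle of the clear hood (plate 212 mm from hinge to front edge, 380 mm wide, 1.2 kg) in rad: 0 shut and level, growing as its front edge swings up about the hinge line; stop at 1.55 (nearly upright). Its stiff, damped hinge holds it only above about 1.42; from lower it sinks shut. It rests on the seated prop rod at 1.30
- hood_handle (a point): middle of the hood's handle, a steel bar 12 mm thick and 130 mm long (two struts carry it at its ends), parallel to the hinge line and 262 mm from it, in the plane of the hood, its axis 50 mm out from the front edge; below it, 35 mm down, is the low sloping console. Room for a finger between bar and unit: 42 mm, so open the gripper only part way. Pinch it across; it may turn between the fingers
- rod (a joint): angle of the prop rod in rad: 0 lying level along the unit's right side pointing to the rear, growing as its free end swings up; stop at 0.98. Seated in the socket it reads 0.93. It has light friction and stays where it is left
- rod_pivot (a point): centre of the rod's pivot, 240 mm to the right (unit's -y) of the middle, 190 mm in front of the hinge line and 43 mm above the table; its axis is parallel to the hinge line; a 22 mm block carries it on the unit's side
- rod_grip (a point): point on the rod's centre line 80 mm from the pivot, where (farther out the raised hood is in the gripper's way) it can be pinched from the sides; steel rod 10 mm thick, 30 mm clear of the unit's side wall; x axis along the rod to its tip
- rod_tip (a point): centre of the 12 mm ball at the rod's free end, 242 mm from the pivot
- socket (a point): centre of the seated ball in the socket: a V-shaped steel cup on the right edge of the hood, 170 mm from the hinge line, moving with it. It takes the ball as the hood is let down from its stop onto the raised rod (at the rod's stop or within about 0.05 rad of 0.93), and draws it in
- bar_tray_in (a point): centre of the inner floor of the plain rectangular tray (grey floor, aluminium rim), for the bars: inside 150 (x, front to rear) by 160 mm (y), rim 15 mm above the floor, fixed side by side with the other on the deck under the hood; axes as the hinge point's. The trays may have changed sides. The propped hood leans a little over the trays (its top edge 56 mm, the handle 70 mm in front of the hinge line), so the front half is handier to reach
- disc_tray_in (a point): the same for the disc tray, alike but with its four inner corners cut off by slanting strips (drawn only)
- bar1_c (a point): centre of a white plastic tensile test bar, dumb-bell shape, 120 mm long (x), 10 mm thick (z, up); waist 14 mm wide (y) over the middle 60 mm, ends 24 mm wide; about 45 g; lying on the table at the start; may be absent
- bar2_c (a point): centre of a white plastic tensile test bar, dumb-bell shape, 120 mm long (x), 10 mm thick (z, up); waist 14 mm wide (y) over the middle 60 mm, ends 24 mm wide; about 45 g; lying on the table at the start; may be absent
- bar3_c (a point): centre of a white plastic tensile test bar, dumb-bell shape, 120 mm long (x), 10 mm thick (z, up); waist 14 mm wide (y) over the middle 60 mm, ends 24 mm wide; about 45 g; lying on the table at the start; may be absent
- disc1_c (a point): centre of a white plastic hardness test disc, 60 mm diameter, 14 mm thick (z, up), about 55 g; lying flat on the table at the start; may be absent
- disc2_c (a point): centre of a white plastic hardness test disc, 60 mm diameter, 14 mm thick (z, up), about 55 g; lying flat on the table at the start; may be absent
- weight_c (a point): centre (40 mm up) of a steel calibration weight, 56 mm diameter, 82 mm high; leave alone
- bottle_c (a point): centre (75 mm up) of a wash bottle, 64 mm diameter, 150 mm high; leave alone
- gauge_case_c (a point): centre of a black gauge case 130 x 90 x 35 mm; leave alone
Not all that is in view belongs to the job. What is shaped like the part that bears bar3_c but blue is not meant. What is shaped like the part that bears bar2_c but yellow is not meant.

How it is judged (in metres and radians):
On the way, in this order (a step that is already met when the one before it is completed fails the run):
1. the hood is raised fully (beyond 1.40 rad) (value of joint hood above 1.4 rad), for 0.2 s.
2. the hood stands on the prop rod, its ball in the socket (value of joint hood between 1.24 and 1.36 rad and value of joint rod between 0.88 and 0.985 rad and distance between rod_tip and socket below 0.012 m), for 0.6 s.
3. every bar lies in the bar tray and every disc in the disc tray (x of bar1_c in the frame of bar_tray_in between -0.07 and 0.07 m and y of bar1_c in the frame of bar_tray_in between -0.075 and 0.075 m and z of bar1_c in the frame of bar_tray_in between -0.005 and 0.03 m and (angle between bar1_c's own z axis and vertical below 0.12 rad or angle between bar1_c's own z axis and vertical above 3.02 rad) and x of bar2_c in the frame of bar_tray_in between -0.07 and 0.07 m and y of bar2_c in the frame of bar_tray_in between -0.075 and 0.075 m and z of bar2_c in the frame of bar_tray_in between -0.005 and 0.03 m and (angle between bar2_c's own z axis and vertical below 0.12 rad or angle between bar2_c's own z axis and vertical above 3.02 rad) and x of bar3_c in the frame of bar_tray_in between -0.07 and 0.07 m and y of bar3_c in the frame of bar_tray_in between -0.075 and 0.075 m and z of bar3_c in the frame of bar_tray_in between -0.005 and 0.03 m and (angle between bar3_c's own z axis and vertical below 0.12 rad or angle between bar3_c's own z axis and vertical above 3.02 rad) and x of disc1_c in the frame of disc_tray_in between -0.07 and 0.07 m and y of disc1_c in the frame of disc_tray_in between -0.075 and 0.075 m and z of disc1_c in the frame of disc_tray_in between -0.005 and 0.03 m and (angle between disc1_c's own z axis and vertical below 0.12 rad or angle between disc1_c's own z axis and vertical above 3.02 rad) and x of disc2_c in the frame of disc_tray_in between -0.07 and 0.07 m and y of disc2_c in the frame of disc_tray_in between -0.075 and 0.075 m and z of disc2_c in the frame of disc_tray_in between -0.005 and 0.03 m and (angle between disc2_c's own z axis and vertical below 0.12 rad or angle between disc2_c's own z axis and vertical above 3.02 rad)), for 0.2 s.
At the end, for the whole second after the job is handed in: Hood at rest at 1.24-1.36 rad on the rod (0.88-0.985 rad), ball within 12 mm of the socket point; each bar in the bar tray, each disc in the disc tray: centre within 70 mm (x) and 75 mm (y) of the tray's, under 30 mm above its floor, flat within 0.12 rad (all of step 2 and all of step 3 and velocity of joint hood between -0.03 and 0.03 rad/s); the robot touches nothing.
It fails at once if the weight is moved more than 30 mm (distance of weight_c from where it was at the start of the episode above 0.03 m).
It fails at once if the bottle is moved more than 30 mm (distance of bottle_c from where it was at the start of the episode above 0.03 m).
It fails at once if the gauge case is moved more than 30 mm (distance of gauge_case_c from where it was at the start of the episode above 0.03 m).
Of bar1, disc1, bar2, disc2, bar3 only 3 to 5 are there at a start; the rules pass over those that are not, and their reading is None.
At some moment in a run one of bar1, disc1, bar2, disc2, bar3 may be knocked a few centimetres aside while the robot is not near it.
Once in a run the grip may slacken for a moment while it holds something.
It also fails if it takes over 210 s, if anything falls off the work surface, if the arm or the gripper's body presses on something with over 40 N, if the wrist force passes 120 N, or if a joint passes its speed limit or range.

## Working session

There is one attempt and no reset: what is moved stays moved. The work goes in short steps, Python scripts to look and compute and a tool call to move; the robot and the scene stay as the last step left them, time stands still between calls to the robot, and variables do not carry over. Pictures are saved under pics/ and viewed, about 12 in all and at most 16, crops included, and the job is handed in when it is done.

Besides the shell and the picture viewer there is one more tool, called by a JSON object that holds its "method" and its "body". carry_out: Moves the arm, as the interface text tells. Its arguments: {"type":"object","properties":{"increments":{"type":"array","items":{"type":"array"}},"force":{"type":"number"}},"required":["increments"]}

```bash
ls && mkdir -p pics && cat > h.py <<'E'
import numpy as np, cv2
from scipy.spatial.transform import Rotation as R
from workcell import env
def T_tool(s=None):
    s=s or env.state(); T=np.eye(4); T[:3,:3]=R.from_euler('xyz',s['ee_rot'],degrees=True).as_matrix(); T[:3,3]=s['ee_pos']; return T
def grab(name):
    T=T_tool(); f=env.grab_frame(name)
    if name=='wrist': M=T@np.array(f['hand_eye'])
    else:
        W=np.eye(4); W[:3,:3]=cv2.Rodrigues(np.array(f['rvec'],float))[0]; W[:3,3]=np.ravel(f['tvec']); M=np.linalg.inv(W)
    np.savez('last_'+name,frame=f['frame'],z=f['z_map'],K=f['camera_matrix'],M=M); return dict(frame=f['frame'],z=f['z_map'],K=f['camera_matrix'],M=M)
def load(name): return dict(np.load('last_'+name+'.npz'))
def px(d,u,v,n=1):   # world point from depth
    p=d['z'][v-n:v+n+1,u-n:u+n+1]; z=np.median(p[p>0]) if (p>0).any() else 0
    return (d['M']@np.r_[np.linalg.inv(d['K'])@[u*z,v*z,z],1])[:3]
def atz(d,u,v,h):    # world point on plane z=h
    r=d['M'][:3,:3]@np.linalg.inv(d['K'])@[u,v,1]; o=d['M'][:3,3]; return o+r*(h-o[2])/r[2]
def cloud(d):
    v,u=np.mgrid[:480,:640]; z=d['z']; P=np.stack([u*z,v*z,z],-1)@np.linalg.inv(d['K']).T
    return P@d['M'][:3,:3].T+d['M'][:3,3]
def proj(d,p):
    q=np.linalg.inv(d['M'])@np.r_[p,1]; q=d['K']@q[:3]; return q[:2]/q[2]
def delta(pos,rpy,s=None):
    "turn, shift from the current pose to the flange goal"
    T=T_tool(s); G=R.from_euler('xyz',rpy,degrees=True).as_matrix()
    return R.from_matrix(T[:3,:3].T@G).as_rotvec().round(4), (T[:3,:3].T@(np.array(pos)-T[:3,3])).round(1)
E
python3 - <<'E'
from h import *
print(env.state())
for n in('top','scene'):
    d=grab(n); cv2.imwrite(f'pics/{n}0.png',d['frame']); print(n,d['M'].round(3).tolist(),d['K'].tolist())
E
```

```text
pics
{'time_s': 0.0, 'qpos': array([-7.12761475e+01,  1.83514039e+01,  8.97062709e+01, -1.25353854e-03,
        7.20449773e+01, -1.14458427e+00]), 'qvel': array([ 0.00065142,  0.03756991, -0.11012294, -0.04627447, -0.05129857,
        0.01816074]), 'effort': array([ 2.09067301e-03, -4.12461019e+01, -2.31976408e+01,  7.29205948e-02,
        4.57879307e-02, -1.50719607e-04]), 'ee_pos': array([ 195.37607779, -540.60812729,  403.92328331]), 'ee_rot': array([-89.99914104,   0.10265539, -70.13117495]), 'force': array([ 0.40516484, -0.93904931, -1.08869219]), 'torque': array([ 0.01691561, -0.0134335 ,  0.0229995 ]), 'gripper_width': 91.10821904841}
top [[-0.004, -0.99, 0.138, 360.072], [-1.0, 0.002, -0.014, 22.17], [0.014, -0.138, -0.99, 1314.884], [0.0, 0.0, 0.0, 1.0]] [[536.9511933412682, 0.0, 316.5478014864657], [0.0, 536.9511933412682, 236.65650032009714], [0.0, 0.0, 1.0]]
scene [[0.673, 0.438, -0.596, 1502.478], [0.74, -0.379, 0.556, -876.855], [0.017, -0.815, -0.579, 990.753], [0.0, 0.0, 0.0, 1.0]] [[514.0407430935358, 0.0, 314.57785903512996], [0.0, 514.0407430935358, 232.44657132850918], [0.0, 0.0, 1.0]]
```

View pics/top0.png

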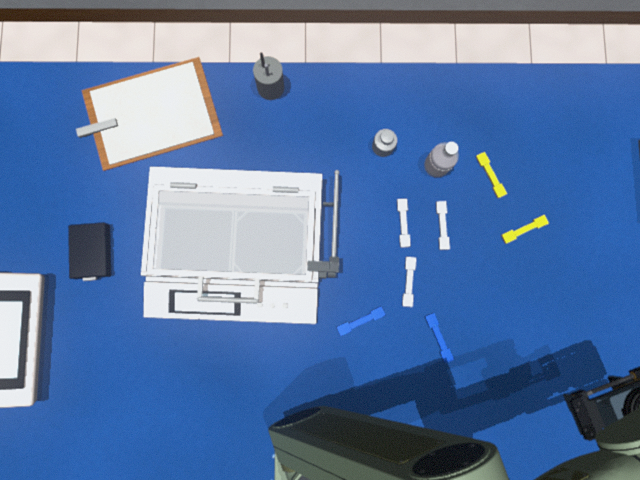

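View pics/scene0.png

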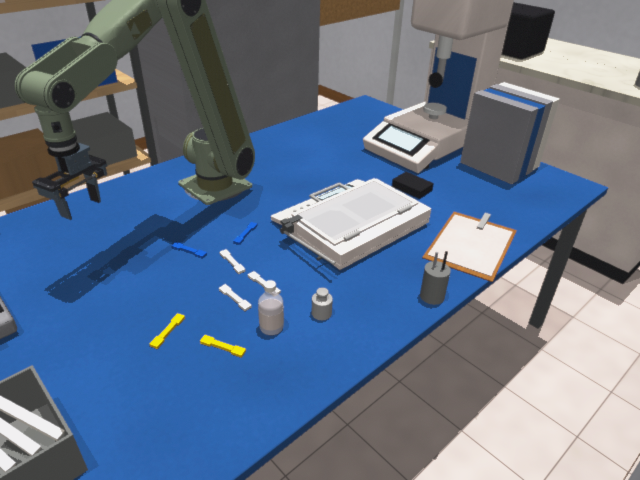

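Top view: unit with handle bar at ~(230,298), rod at right (337,172)–(337,265), plain tray left (197,240), cut-corner tray right (272,240). Candidates: white bars at (404,223), (443,225), (409,282). Lookalikes: yellow (491,175), (525,229) and blue (361,321), (439,337) are not meant. No discs are visible so far. Next a close crop.

```bash
python3 - <<'E'
from h import *
d=load('top'); f=d['frame']
c=cv2.resize(f[160:330,135:345],None,fx=3.7,fy=3.5,interpolation=cv2.INTER_CUBIC); cv2.imwrite('pics/c1.png',c)
hsv=cv2.cvtColor(f,cv2.COLOR_BGR2HSV)
m=((hsv[...,1]<60)&(hsv[...,2]>150)).astype(np.uint8)
n,l,st,ce=cv2.connectedComponentsWithStats(m)
C=cloud(d)
for i in range(1,n):
    if st[i,4]>60 and st[i,4]<2500 and st[i,1]>70:
        ys,xs=np.where(l==i); P=np.array([atz(d,x,y,10) for x,y in zip(xs,ys)])[:,:2]
        r=cv2.minAreaRect(P.astype(np.float32)); e=np.linalg.eigh(np.cov(P.T))[1][:,1]
        print(ce[i].round(1),st[i,4],'mar',np.round(r[0],1),np.round(r[1],1),'ax',np.degrees(np.arctan2(e[1],e[0])).round(1),'z',np.median(C[ys,xs,2]).round(1))
for n_,u,v in [('hdl',230,300),('rod1',336,185),('rod2',335,250),('bottle',452,150),('weight',386,135),('case',90,250)]: print(n_,px(d,u,v).round(1))
for v in range(165,330,8): print(v,[px(d,u,v,0).round(0).tolist() for u in (180,260)])
E
```

```text
[385.3 139.3] 351 mar [ 788.5 -171.7] [53.1 55.1] ax 160.0 z 59.2
[445.3 154.5] 492 mar [ 749.8 -319.7] [63.2 65.8] ax 135.0 z 109.7
[334.7 213.9] 309 mar [601.5 -41.9] [  9.  216.2] ax 177.3 z 59.1
[403.1 222.3] 397 mar [ 576.6 -210.4] [118.5  25.6] ax -177.1 z 9.4
[442.5 225.1] 399 mar [ 570.1 -307.6] [120.7  25.8] ax -177.6 z 9.6
[408.7 281.5] 415 mar [ 431.3 -220.4] [ 24.9 120.6] ax 174.0 z 9.4
[ 23.8 336.2] 2244 mar [300.3 708.7] [315.6  95.5] ax -177.4 z 61.5
[  9.7 337.6] 1577 mar [298.4 729.3] [182.3  52.1] ax -177.7 z 81.6
[632.1 444.6] 69 mar [  46.4 -734.6] [10.2 38.7] ax 102.3 z 629.7
[278.6 470.9] 157 mar [ 3.6 88.8] [53.3 25.4] ax -162.8 z 11.7
[474.2 475.5] 208 mar [ -13.2 -351.5] [81.4 26.5] ax 99.1 z 754.1
hdl [386.3 202.2  79.1]
rod1 [657.5 -42.8  67.2]
rod2 [503.9 -39.9  49.1]
bottle [ 718.3 -300.4  149.2]
weight [ 775.9 -162.5   81.9]
case [507.  544.1  34.5]
165 [[724.0, 344.0, 3.0], [725.0, 144.0, 2.0]]
173 [[686.0, 327.0, 71.0], [687.0, 138.0, 65.0]]
181 [[667.0, 327.0, 68.0], [667.0, 138.0, 69.0]]
189 [[646.0, 325.0, 76.0], [645.0, 137.0, 80.0]]
197 [[627.0, 324.0, 77.0], [627.0, 137.0, 76.0]]
205 [[606.0, 321.0, 84.0], [607.0, 136.0, 78.0]]
213 [[589.0, 323.0, 75.0], [589.0, 137.0, 71.0]]
221 [[569.0, 322.0, 78.0], [570.0, 136.0, 75.0]]
229 [[551.0, 322.0, 73.0], [551.0, 136.0, 76.0]]
237 [[532.0, 320.0, 79.0], [531.0, 136.0, 78.0]]
245 [[513.0, 321.0, 76.0], [513.0, 135.0, 79.0]]
253 [[495.0, 320.0, 76.0], [494.0, 135.0, 75.0]]
261 [[476.0, 319.0, 77.0], [476.0, 135.0, 76.0]]
269 [[458.0, 319.0, 74.0], [457.0, 135.0, 75.0]]
277 [[441.0, 325.0, 49.0], [438.0, 134.0, 80.0]]
285 [[423.0, 327.0, 36.0], [423.0, 139.0, 30.0]]
293 [[404.0, 326.0, 39.0], [403.0, 138.0, 39.0]]
301 [[385.0, 326.0, 38.0], [385.0, 138.0, 36.0]]
309 [[367.0, 325.0, 37.0], [366.0, 138.0, 31.0]]
317 [[348.0, 327.0, 25.0], [347.0, 138.0, 29.0]]
325 [[329.0, 333.0, 1.0], [328.0, 140.0, 6.0]]
```

View pics/c1.png

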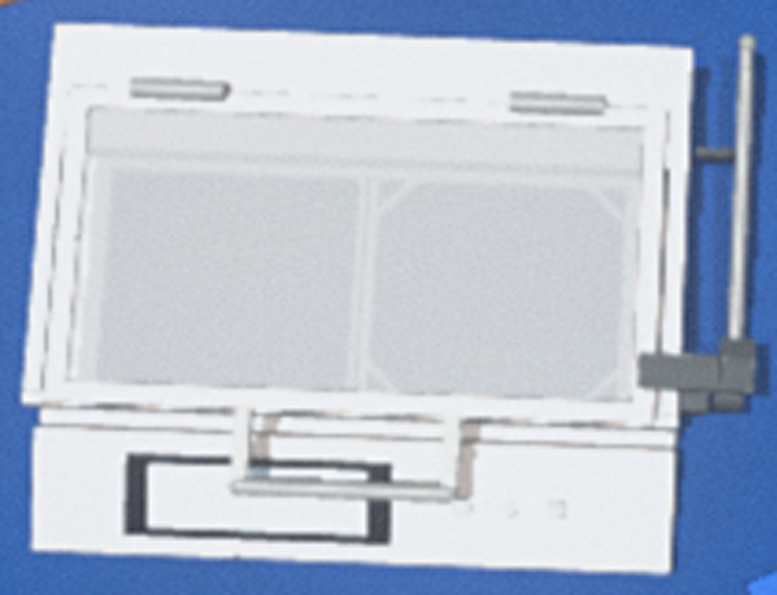

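The crop confirms the cut-corner tray on the right (crop (500,290)), the plain one on the left (230,280), hinge barrels at (180,88)/(558,101), handle bar ends (235,486)/(455,493), rod ball (747,42), pivot ~(737,372).

```bash
python3 - <<'E'
from h import *
d=load('top')
def c(x,y,h): return atz(d,135+x/3.7,160+y/3.5,h).round(1)
hl,hr=c(180,88,76),c(558,101,76)
print('hinge',hl,hr); a,b=c(235,486,79),c(455,493,79); print('hdl',a,b,(a+b)/2)
for n,x,y,h in [('ball',747,42,46),('rodbase',738,335,46),('wallTL',55,25,70),('wallTR',692,48,70),('FL',32,549,0),('FR',670,573,0)]: print(n,c(x,y,h))
yv=hl-hr; print('yaw of y', np.degrees(np.arctan2(-yv[0],yv[1])))
C=cloud(d);f=d['frame']
# handle pixels by depth
m=(C[...,2]>66)&(C[...,0]>365)&(C[...,0]<410)&(C[...,1]>60)&(C[...,1]<400); P=C[m]; print(len(P),P.mean(0),np.polyfit(P[:,1],P[:,0],1),P[:,1].min(),P[:,1].max(),np.median(P[:,2]))
m=(C[...,2]>28)&(C[...,2]<90)&(C[...,1]<-25)&(C[...,1]>-60)&(C[...,0]>400)&(C[...,0]<720); P=C[m]; 
for lo in range(420,720,30):
    q=P[(P[:,0]>lo)&(P[:,0]<lo+30)]; print(lo,len(q),np.median(q,0).round(1) if len(q) else '')
E
```

```text
hinge [655.3 316.4  76. ] [646.1  76.2  76. ]
hdl [389.2 274.   79. ] [384.2 138.5  79. ] [386.7  206.25  79.  ]
ball [694.8 -46.3  46. ]
rodbase [490.6 -38.6  46. ]
wallTL [700.5 399.   70. ]
wallTR [684.3  -9.6  70. ]
FL [348.4 420.8   0. ]
FR [330.3   5.    0. ]
yaw of y -2.193437286378087
389 [390.73984589 207.37779756  77.48310757] [2.58121051e-02 3.85386988e+02] 138.36913183821488 278.71464893787066 77.3427862931544
420 34 [444.7 -32.3  50. ]
450 107 [462.6 -35.4  86.6]
480 56 [493.2 -35.4  53.8]
510 54 [525.2 -37.3  52.7]
540 53 [553.7 -37.7  55.4]
570 51 [585.  -39.9  58.1]
600 70 [617.4 -40.2  60.7]
630 49 [645.8 -42.5  63.5]
660 50 [673.5 -42.9  65.6]
690 7 [694.4 -43.1  65.8]
```

```bash
python3 - <<'E'
from h import *
d=grab('wrist'); f=env.grab_frame('wrist'); print(np.array(f['hand_eye']).round(3))
print(delta([430,-190,415],[-90,0,-2.2]))
E
```

```text
[[ 1.0000e+00  1.0000e-03 -0.0000e+00 -3.5400e-01]
 [ 1.0000e-03 -2.5000e-01  9.6800e-01  2.0838e+01]
 [ 1.0000e-03 -9.6800e-01 -2.5000e-01  6.9689e+01]
 [ 0.0000e+00  0.0000e+00  0.0000e+00  1.0000e+00]]
(array([-6.0000e-04, -1.1856e+00, -9.0000e-04]), array([-250.1,  -10.5,  339.8]))
```

{"method": "carry_out", "body": {"increments": [[[0,-1.185,0],[-250,-10,340],0],[[0,-1.185,0],[-250,-10,340],0],[[0,-1.185,0],[-250,-10,340],0],[[0,-1.185,0],[-250,-10,340],0],[[0,-1.185,0],[-250,-10,340],0],[[0,-1.185,0],[-250,-10,340],0],[[0,-1.185,0],[-250,-10,340],0],[[0,-1.185,0],[-250,-10,340],0],[[0,-1.185,0],[-250,-10,340],0],[[0,-1.185,0],[-250,-10,340],0]]}}

```text
time_s: 1.03
ee_pos: [427.7, -192.7, 414.8]
ee_rot: [-90.0, -0.0, -1.9]
force: [0.0, 0.6, 0.4]
gripper_width: 91.1
```

```bash
python3 - <<'E'
from h import *
s=env.state();print(s['time_s'],s['qpos'].round(1),s['ee_pos'].round(1),s['ee_rot'].round(1)); print(delta([388,206,360],[-90,0,-2.2]))
E
```

```text
1.0333 [-25.7   8.3 101.7  -0.   70.  -23.7] [ 427.7 -192.7  414.8] [-90.   -0.   -1.9]
(array([0.0003, 0.0044, 0.0003]), array([-53.2,  54.6, 397.1]))
```

{"method": "carry_out", "body": {"increments": [[[0,0.004,0],[-53,55,397],0.5],[[0,0.004,0],[-53,55,397],0.5],[[0,0.004,0],[-53,55,397],0.5],[[0,0.004,0],[-53,55,397],0.5],[[0,0.004,0],[-53,55,397],0.5],[[0,0.004,0],[-53,55,397],0.54],[[0,0.004,0],[-53,55,397],0.54],[[0,0.004,0],[-53,55,397],0.54],[[0,0.004,0],[-53,55,397],0.54],[[0,0.004,0],[-53,55,397],0.54]]}}

```text
time_s: 1.87
ee_pos: [388.8, 206.9, 359.2]
ee_rot: [-90.0, 0.0, -2.4]
force: [-0.1, 0.5, -0.1]
gripper_width: 41.9
```

```bash
python3 - <<'E'
from h import *
s=env.state();print(s['ee_pos'].round(1),s['ee_rot'].round(1),s['gripper_width'])
d=grab('wrist'); cv2.imwrite('pics/w1.png',d['frame'])
C=cloud(d); m=(C[...,2]>66)&(C[...,0]>365)&(C[...,0]<398)&(C[...,1]>150)&(C[...,1]<262); P=C[m]; print(len(P),P.mean(0) if len(P) else '',np.polyfit(P[:,1],P[:,0],1) if len(P) else '',np.percentile(P[:,2],[10,50,90]))
t=grab('top')
E
```

```text
[388.8 206.9 359.2] [-90.    0.   -2.4] 41.87324326748029
31423 [380.44030208 231.63722594 257.25330428] [-2.41937026e-03  3.81000718e+02] [189.91527463 278.46749369 291.62034948]
```

View pics/w1.png

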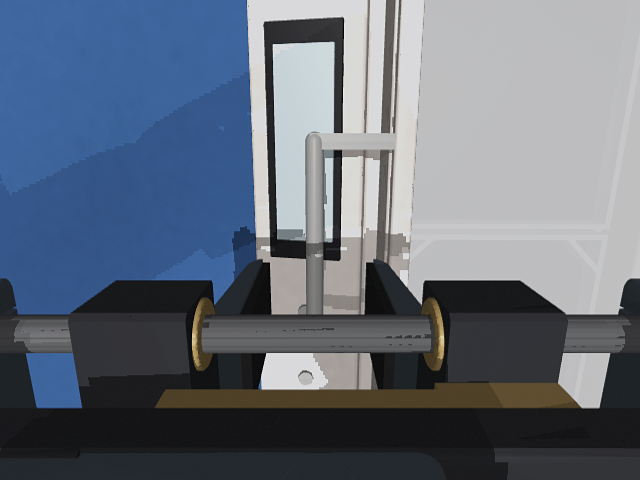

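The bar (column ~314 at rows 140–300) lies midway between the fingers. Descend.

```bash
python3 - <<'E'
from h import *
d=load('wrist')
for v in (150,200,260): print(atz(d,314.5,v,73).round(1), px(d,314,v).round(1))
print(delta([388,206,249],[-90,0,-2.2]))
E
```

```text
[388.8 268.2  73. ] [388.5 268.4  77.7]
[387.4 236.2  73. ] [387.2 236.9  77.4]
[385.7 195.   73. ] [385.5 196.5  77.8]
(array([-0.0006,  0.0009, -0.001 ]), array([ -0.9, 109.9,  -1.5]))
```

{"method": "carry_out", "body": {"increments": [[[0,0,0],[-2.5,40,-1],0.54],[[0,0,0],[-2.5,75,-1],0.54],[[0,0,0],[-2.5,100,-1],0.54],[[0,0,0],[-2.5,110,-1],0.54],[[0,0,0],[-2.5,110,-1],0.54],[[0,0,0],[-2.5,110,-1],0.8],[[0,0,0],[-2.5,110,-1],0.9],[[0,0,0],[-2.5,110,-1],0.95],[[0,0,0],[-2.5,110,-1],0.95],[[0,0,0],[-2.5,110,-1],0.95]], "force": 25}}

```text
time_s: 2.8
ee_pos: [386.6, 203.2, 250.3]
ee_rot: [-90.0, 0.1, -2.5]
force: [-6.3, 2.9, 7.4]
gripper_width: 11.4
```

```bash
python3 - <<'E'
from h import *
s=env.state();print(s['ee_pos'].round(1),s['force'].round(1),s['gripper_width'])
# lift arc, tool stays down; handle start = (x0,z0), hinge (650.?,73)
r=262; 
for t in np.arange(0.1,1.56,0.1): print(round(t,2), 'fwd',round(r*(1-np.cos(t)),1),'up',round(r*np.sin(t),1))
E
```

```text
[386.6 203.2 250.3] [-6.3  2.9  7.4] 11.364110871157028
0.1 fwd 1.3 up 26.2
0.2 fwd 5.2 up 52.1
0.3 fwd 11.7 up 77.4
0.4 fwd 20.7 up 102.0
0.5 fwd 32.1 up 125.6
0.6 fwd 45.8 up 147.9
0.7 fwd 61.6 up 168.8
0.8 fwd 79.5 up 187.9
0.9 fwd 99.1 up 205.2
1.0 fwd 120.4 up 220.5
1.1 fwd 143.2 up 233.5
1.2 fwd 167.1 up 244.2
1.3 fwd 191.9 up 252.5
1.4 fwd 217.5 up 258.2
1.5 fwd 243.5 up 261.3
```

{"method": "carry_out", "body": {"increments": [[[0,0,0],[0.3,-13.1,0],0.95],[[0,0,0],[1.3,-26.2,0],0.95],[[0,0,0],[2.9,-39.2,0],0.95],[[0,0,0],[5.2,-52.1,0],0.95],[[0,0,0],[8.1,-64.8,0],0.95],[[0,0,0],[11.7,-77.4,0],0.95],[[0,0,0],[15.9,-89.8,0],0.95],[[0,0,0],[20.7,-102,0],0.95],[[0,0,0],[26.1,-114,0],0.95],[[0,0,0],[32.1,-125.6,0],0.95]], "force": 45}}

```text
time_s: 3.63
ee_pos: [417.5, 201.9, 374.2]
ee_rot: [-90.0, 0.5, -2.5]
force: [-4.3, 3.2, -7.0]
gripper_width: 11.0
```

```bash
python3 - <<'E'
from h import *
s=env.state();print(s['ee_pos'].round(1),s['force'].round(1),s['gripper_width'],s['qpos'].round(1))
r=262
for t in np.arange(0.55,1.53,0.05): print('[[0,0,0],[%.1f,%.1f,0],0.95]'%(r*(np.cos(.5)-np.cos(t)),-r*(np.sin(t)-np.sin(.5))))
E
```

```text
[417.5 201.9 374.2] [-4.3  3.2 -7. ] 10.99537592596216 [ 24.3   9.8 106.1   0.2  64.6  26.7]
[[0,0,0],[6.6,-11.3,0],0.95]
[[0,0,0],[13.7,-22.3,0],0.95]
[[0,0,0],[21.4,-32.9,0],0.95]
[[0,0,0],[29.5,-43.2,0],0.95]
[[0,0,0],[38.2,-53.0,0],0.95]
[[0,0,0],[47.4,-62.3,0],0.95]
[[0,0,0],[57.0,-71.2,0],0.95]
[[0,0,0],[67.1,-79.6,0],0.95]
[[0,0,0],[77.5,-87.5,0],0.95]
[[0,0,0],[88.4,-94.9,0],0.95]
[[0,0,0],[99.6,-101.7,0],0.95]
[[0,0,0],[111.1,-107.9,0],0.95]
[[0,0,0],[122.9,-113.5,0],0.95]
[[0,0,0],[135.0,-118.6,0],0.95]
[[0,0,0],[147.3,-123.0,0],0.95]
[[0,0,0],[159.8,-126.8,0],0.95]
[[0,0,0],[172.5,-130.0,0],0.95]
[[0,0,0],[185.4,-132.6,0],0.95]
[[0,0,0],[198.4,-134.5,0],0.95]
[[0,0,0],[211.4,-135.7,0],0.95]
```

{"method": "carry_out", "body": {"increments": [[[0,0,0],[6.6,-11.3,0],0.95],[[0,0,0],[13.7,-22.3,0],0.95],[[0,0,0],[21.4,-32.9,0],0.95],[[0,0,0],[29.5,-43.2,0],0.95],[[0,0,0],[38.2,-53,0],0.95],[[0,0,0],[47.4,-62.3,0],0.95],[[0,0,0],[57,-71.2,0],0.95],[[0,0,0],[67.1,-79.6,0],0.95],[[0,0,0],[77.5,-87.5,0],0.95],[[0,0,0],[88.4,-94.9,0],0.95]]}}

```text
time_s: 4.47
ee_pos: [503.1, 198.3, 471.5]
ee_rot: [-90.0, 1.0, -2.4]
force: [-18.5, 0.8, 15.0]
gripper_width: 10.6
```

```bash
python3 - <<'E'
from h import *
s=env.state();print(s['ee_pos'].round(1),s['force'].round(1),s['gripper_width'],s['qpos'].round(1))
p=s['ee_pos']-[0,0,172]; print('angle est',np.arctan2(p[2]-4-73,650-p[0]), np.hypot(p[2]-4-73,650-p[0]))
r=262
for t in np.arange(1.05,1.56,0.05): print('[[0,0,0],[%.1f,%.1f,0],0.95],'%(r*(np.cos(1)-np.cos(t)),-r*(np.sin(t)-np.sin(1))),end='')
E
```

```text
[503.1 198.3 471.5] [-18.5   0.8  15. ] 10.628735479767082 [20.2 13.4 86.9  0.4 80.5 22.6]
angle est 0.9874548324240224 266.6096548369677
[[0,0,0],[11.2,-6.8,0],0.95],[[0,0,0],[22.7,-13.0,0],0.95],[[0,0,0],[34.5,-18.7,0],0.95],[[0,0,0],[46.6,-23.7,0],0.95],[[0,0,0],[58.9,-28.2,0],0.95],[[0,0,0],[71.5,-32.0,0],0.95],[[0,0,0],[84.2,-35.2,0],0.95],[[0,0,0],[97.0,-37.7,0],0.95],[[0,0,0],[110.0,-39.6,0],0.95],[[0,0,0],[123.0,-40.9,0],0.95],[[0,0,0],[136.1,-41.5,0],0.95],
```

{"method": "carry_out", "body": {"increments": [[[0,0,0],[10,-8,0],0.95],[[0,0,0],[21,-15.5,0],0.95],[[0,0,0],[32.5,-21.5,0],0.95],[[0,0,0],[44.6,-26.5,0],0.95],[[0,0,0],[57,-31,0],0.95],[[0,0,0],[69.5,-35,0],0.95],[[0,0,0],[82,-38,0],0.95],[[0,0,0],[95,-40.5,0],0.95],[[0,0,0],[108,-42.5,0],0.95],[[0,0,0],[115,-43,0],0.95]]}}

```text
time_s: 5.3
ee_pos: [622.0, 193.0, 515.5]
ee_rot: [-90.0, 0.0, -2.5]
force: [-4.2, 0.8, 2.4]
gripper_width: 10.7
```

```bash
python3 - <<'E'
from h import *
s=env.state();print(s['ee_pos'].round(1),s['force'].round(1),s['gripper_width'],s['qpos'].round(1))
p=s['ee_pos']-[0,0,172]; print('angle est',np.arctan2(p[2]-4-73,650-p[0]), np.hypot(p[2]-4-73,650-p[0]))
d=grab('scene'); cv2.imwrite('pics/s1.png',cv2.resize(d['frame'][100:400,130:530],None,fx=2,fy=2))
E
```

```text
[622.  193.  515.5] [-4.2  0.8  2.4] 10.728295764813193 [16.2 23.3 66.5  0.1 90.2 18.7]
angle est 1.4659407181000512 267.9493863615618
```

View pics/s1.png

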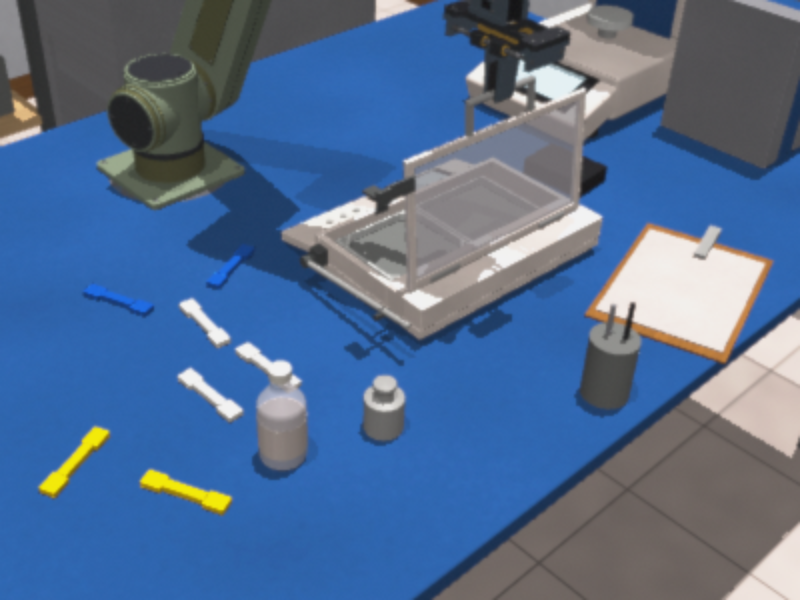

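Hood nearly upright, gripper still on the handle; no discs anywhere, only three white bars at crop (205,322), (268,363), (210,393). I push a little further, then release.

{"method": "carry_out", "body": {"increments": [[[0,0,0],[6,0,0],0.95],[[0,0,0],[10,0,0],0.95],[[0,0,0],[10,0,0],0.95],[[0,0,0],[10,0,0],0.95],[[0,0,0],[10,0,0],0.7],[[0,0,0],[10,0,0],0.5],[[0,0,0],[10,0,0],0.5],[[0,0,0],[10,-25,0],0.5],[[0,0,0],[10,-55,0],0.5],[[0,0,0],[10,-60,0],0.5]]}}

```text
time_s: 6.18
ee_pos: [632.1, 192.6, 577.7]
ee_rot: [-89.9, -0.4, -2.5]
force: [-0.3, 0.7, 1.3]
gripper_width: 44.7
```

```bash
python3 - <<'E'
from h import *
s=env.state();print(s['ee_pos'].round(1),s['force'].round(1),s['gripper_width'],s['qpos'].round(1))
print(delta([480,80,500],[-90,0,87.6])); 
E
```

```text
[632.1 192.6 577.7] [-0.3  0.7  1.3] 44.681399181744666 [16.  24.4 56.3 -0.  99.  18.4]
(array([ 0.0038, -1.5719,  0.0073]), array([-147.6,   76.4, -119.2]))
```

{"method": "carry_out", "body": {"increments": [[[0,-0.12,0],[-20,0,0],0.6],[[0,-0.24,0],[-60,0,-30],0.6],[[0,-0.36,0],[-95,10,-60],0.6],[[0,-0.48,0],[-110,30,-95],0.6],[[0,-0.6,0],[-120,60,-130],0.6],[[0,-0.72,0],[-120,90,-165],0.6],[[0,-0.84,0],[-120,120,-200],0.6],[[0,-0.96,0],[-120,150,-230],0.6],[[0,-1.08,0],[-120,180,-237],0.6],[[0,-1.2,0],[-120,200,-237],0.6]]}}

```text
time_s: 7.02
ee_pos: [501.3, -41.4, 371.2]
ee_rot: [-90.0, 0.1, 66.5]
force: [0.5, -0.4, -1.0]
gripper_width: 36.6
```

```bash
python3 - <<'E'
from h import *
s=env.state();print(s['ee_pos'].round(1),s['ee_rot'],s['qpos'].round(1))
print(delta([531,-39.5,310],[-90,0,87.6])); 
E
```

```text
[501.3 -41.4 371.2] [-9.00188510e+01  6.97481028e-02  6.64860427e+01] [-6.000e+00  1.330e+01  1.019e+02 -1.000e-01  6.480e+01 -7.250e+01]
(array([ 1.000e-04, -3.685e-01, -1.300e-03]), array([ 13.7,  61.2, -26.5]))
```

{"method": "carry_out", "body": {"increments": [[[0,-0.12,0],[14,20,-26],0.65],[[0,-0.24,0],[14,40,-26],0.68],[[0,-0.369,0],[14,61,-26],0.7],[[0,-0.369,0],[14,61,-26],0.7],[[0,-0.369,0],[14,61,-26],0.7]]}}

```text
time_s: 7.43
ee_pos: [531.4, -36.5, 311.1]
ee_rot: [-89.8, -0.0, 87.3]
force: [0.1, 0.1, 0.1]
gripper_width: 27.3
```

```bash
python3 - <<'E'
from h import *
s=env.state();print(s['ee_pos'].round(1),s['ee_rot'],s['gripper_width'])
d=grab('wrist'); cv2.imwrite('pics/w2.png',d['frame'])
t=grab('top'); C=cloud(t); m=(C[...,0]>400)&(C[...,0]<720)&(C[...,2]>250)&(C[...,2]<360)&(C[...,1]>100)&(C[...,1]<300)
print(C[m].mean(0) if m.any() else '')
E
```

```text
[531.4 -36.5 311.1] [-8.98205528e+01 -3.42412710e-03  8.72645119e+01] 27.286675461997785
[634.26437974 198.14427912 304.45043757]
```

View pics/w2.png

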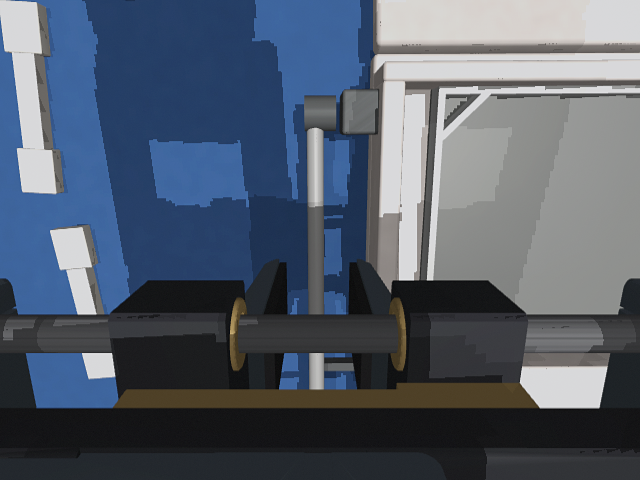

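The rod (column ~315, rows 130–390) runs between the fingers at ~(268..365); pivot at (320,112); the hood stays up.

```bash
python3 - <<'E'
from h import *
d=load('wrist')
for v in (112,150,180,210,240,270,290): print(v,px(d,315,v,2).round(1), atz(d,315.5,v,45).round(1))
E
```

```text
112 [447.7 -33.6  52.1] [447.3 -33.4  45. ]
150 [468.5 -34.7  48.7] [468.7 -34.4  45. ]
180 [485.6 -35.5  50.6] [486.2 -35.3  45. ]
210 [503.2 -36.4  51.8] [504.4 -36.1  45. ]
240 [521.2 -37.2  53.4] [523.3 -37.1  45. ]
270 [539.5 -38.1  55. ] [542.9 -38.   45. ]
290 [552.1 -38.7  56. ] [556.4 -38.7  45. ]
```

{"method": "carry_out", "body": {"increments": [[[0,0,0],[-1,35,3],0.7],[[0,0,0],[-1,65,3],0.7],[[0,0,0],[-1,85,3],0.7],[[0,0,0],[-1,91,3],0.7],[[0,0,0],[-1,91,3],0.8],[[0,0,0],[-1,91,3],0.9],[[0,0,0],[-1,91,3],0.96],[[0,0,0],[-1,91,3],0.96],[[0,0,0],[-1,91,3],0.96]], "force": 15}}

```text
time_s: 8.28
ee_pos: [529.6, -37.6, 222.7]
ee_rot: [-90.3, 0.0, 87.4]
force: [1.2, -0.3, 0.7]
gripper_width: 9.3
```

```bash
python3 - <<'E'
from h import *
s=env.state();print(s['ee_pos'].round(1),s['ee_rot'],s['gripper_width'],s['force'].round(1))
T=T_tool(s); g=(T@[0,172,0,1])[:3]; print(g)
a0=0.087; piv=np.array([449,-34.0,43.]); ux=np.array([np.cos(np.radians(-2.4)),np.sin(np.radians(-2.4)),0])
rd=(g-piv)@ux; r=np.hypot(rd,g[2]-43); a1=np.arctan2(g[2]-43,rd); print(r,a1)
for k in range(1,18):
    t=min(a1+0.055*k,0.985); tilt=0.6*(t-a1)   # tool follows 60 percent
    G=T[:3,:3]@R.from_rotvec([tilt,0,0]).as_matrix()
    gp=g+ux*r*(np.cos(t)-np.cos(a1))+np.array([0,0,r*(np.sin(t)-np.sin(a1))])
    f=gp-G@[0,172,0]; sh=T[:3,:3].T@(f-T[:3,3])
    print(round(t,3),'[[%.3f,0,0],[%.1f,%.1f,%.1f],0.96],'%(tilt,*sh), (G@[0,1,0]).round(2))
E
```

```text
[529.6 -37.6 222.7] [-9.02559894e+01  3.64148701e-02  8.74412471e+01] 9.277261567978991 [ 1.2 -0.3  0.7]
[530.3963786  -37.7669396   50.72128609]
81.84773936706895 0.09447768339994565
0.149 [[0.033,0,0],[-0.0,-4.4,-5.1],0.96], [-0.03  0.   -1.  ]
0.204 [[0.066,0,0],[-0.0,-8.5,-10.0],0.96], [-0.06  0.   -1.  ]
0.259 [[0.099,0,0],[-0.0,-12.4,-14.7],0.96], [-0.09  0.   -1.  ]
0.314 [[0.132,0,0],[-0.0,-16.1,-19.1],0.96], [-0.13  0.01 -0.99]
0.369 [[0.165,0,0],[-0.0,-19.5,-23.2],0.96], [-0.16  0.01 -0.99]
0.424 [[0.198,0,0],[-0.0,-22.7,-27.1],0.96], [-0.19  0.01 -0.98]
0.479 [[0.231,0,0],[-0.0,-25.5,-30.6],0.96], [-0.22  0.01 -0.97]
0.534 [[0.264,0,0],[-0.1,-28.1,-34.0],0.96], [-0.26  0.01 -0.97]
0.589 [[0.297,0,0],[-0.1,-30.3,-37.1],0.96], [-0.29  0.01 -0.96]
0.644 [[0.330,0,0],[-0.1,-32.2,-39.9],0.96], [-0.32  0.01 -0.95]
0.699 [[0.363,0,0],[-0.1,-33.8,-42.4],0.96], [-0.35  0.02 -0.94]
0.754 [[0.396,0,0],[-0.1,-35.1,-44.7],0.96], [-0.38  0.02 -0.92]
0.809 [[0.429,0,0],[-0.1,-36.1,-46.8],0.96], [-0.41  0.02 -0.91]
0.864 [[0.462,0,0],[-0.1,-36.6,-48.6],0.96], [-0.44  0.02 -0.9 ]
0.919 [[0.495,0,0],[-0.1,-36.9,-50.1],0.96], [-0.47  0.02 -0.88]
0.974 [[0.528,0,0],[-0.1,-36.7,-51.4],0.96], [-0.5   0.02 -0.87]
0.985 [[0.534,0,0],[-0.1,-36.7,-51.6],0.96], [-0.5   0.02 -0.86]
```

```bash
python3 - <<'E'
from h import *
s=env.state(); T=T_tool(s); g=(T@[0,172,0,1])[:3]
r=81.8;a1=.0945; ux=np.array([np.cos(np.radians(-2.4)),np.sin(np.radians(-2.4)),0])
for k in range(1,18):
    t=min(a1+0.055*k,0.97); tilt=-0.6*(t-a1)
    G=T[:3,:3]@R.from_rotvec([tilt,0,0]).as_matrix()
    gp=g+ux*r*(np.cos(t)-np.cos(a1))+np.array([0,0,r*(np.sin(t)-np.sin(a1))])
    f=gp-G@[0,172,0]; sh=T[:3,:3].T@(f-T[:3,3])
    print(round(t,3),'[[%.3f,0,0],[%.1f,%.1f,%.1f],0.96],'%(tilt,*sh))
E
```

```text
0.149 [[-0.033,0,0],[-0.0,-4.4,6.2],0.96],
0.205 [[-0.066,0,0],[-0.0,-8.5,12.6],0.96],
0.26 [[-0.099,0,0],[-0.0,-12.4,19.3],0.96],
0.315 [[-0.132,0,0],[-0.0,-16.1,26.2],0.96],
0.37 [[-0.165,0,0],[-0.0,-19.5,33.3],0.96],
0.424 [[-0.198,0,0],[-0.0,-22.6,40.6],0.96],
0.48 [[-0.231,0,0],[-0.0,-25.5,48.1],0.96],
0.534 [[-0.264,0,0],[-0.1,-28.0,55.8],0.96],
0.59 [[-0.297,0,0],[-0.1,-30.3,63.6],0.96],
0.645 [[-0.330,0,0],[-0.1,-32.2,71.6],0.96],
0.7 [[-0.363,0,0],[-0.1,-33.8,79.7],0.96],
0.755 [[-0.396,0,0],[-0.1,-35.1,88.0],0.96],
0.809 [[-0.429,0,0],[-0.1,-36.0,96.3],0.96],
0.865 [[-0.462,0,0],[-0.1,-36.6,104.8],0.96],
0.919 [[-0.495,0,0],[-0.1,-36.8,113.3],0.96],
0.97 [[-0.525,0,0],[-0.1,-36.7,121.2],0.96],
0.97 [[-0.525,0,0],[-0.1,-36.7,121.2],0.96],
```

{"method": "carry_out", "body": {"increments": [[[-0.033,0,0],[0,-4.4,6.2],0.96],[[-0.066,0,0],[0,-8.5,12.6],0.96],[[-0.099,0,0],[0,-12.4,19.3],0.96],[[-0.132,0,0],[0,-16.1,26.2],0.96],[[-0.165,0,0],[0,-19.5,33.3],0.96],[[-0.198,0,0],[0,-22.6,40.6],0.96],[[-0.231,0,0],[0,-25.5,48.1],0.96],[[-0.264,0,0],[0,-28,55.8],0.96],[[-0.297,0,0],[0,-30.3,63.6],0.96],[[-0.33,0,0],[0,-32.2,71.6],0.96]]}}

```text
time_s: 9.12
ee_pos: [457.6, -34.4, 254.3]
ee_rot: [-109.2, 0.0, 87.4]
force: [1.9, -1.8, -3.1]
gripper_width: 9.5
```

```bash
python3 - <<'E'
from h import *
s=env.state(); T=T_tool(s); g=(T@[0,172,0,1])[:3]
print(g, s['force'].round(1),s['gripper_width'])
print('angle',np.arctan2(g[2]-43,(g[0]-449)/.999))
r=81.8;a1=.645; tt=-.33; ux=np.array([np.cos(np.radians(-2.4)),np.sin(np.radians(-2.4)),0])
for k in range(1,8):
    t=min(a1+0.055*k,0.975); tilt=-0.6*(t-a1)
    G=T[:3,:3]@R.from_rotvec([tilt,0,0]).as_matrix()
    gp=g+ux*r*(np.cos(t)-np.cos(a1))+np.array([0,0,r*(np.sin(t)-np.sin(a1))])
    f=gp-G@[0,172,0]; sh=T[:3,:3].T@(f-T[:3,3])
    print(round(t,3),'[[%.3f,0,0],[%.1f,%.1f,%.1f],0.96],'%(tilt,*sh))
E
```

```text
[514.13363757 -37.0804133   91.88919756] [ 1.9 -1.8 -3.1] 9.453607383690137
angle 0.6434036300668318
0.7 [[-0.033,0,0],[-0.0,-4.2,7.2],0.96],
0.755 [[-0.066,0,0],[-0.0,-8.0,14.6],0.96],
0.81 [[-0.099,0,0],[-0.0,-11.6,22.2],0.96],
0.865 [[-0.132,0,0],[-0.0,-14.9,30.0],0.96],
0.92 [[-0.165,0,0],[-0.1,-17.9,38.0],0.96],
0.975 [[-0.198,0,0],[-0.1,-20.5,46.1],0.96],
0.975 [[-0.198,0,0],[-0.1,-20.5,46.1],0.96],
```

{"method": "carry_out", "body": {"increments": [[[-0.033,0,0],[0,-4.2,7.2],0.96],[[-0.066,0,0],[0,-8,14.6],0.96],[[-0.099,0,0],[0,-11.6,22.2],0.96],[[-0.132,0,0],[0,-14.9,30],0.96],[[-0.165,0,0],[0,-17.9,38],0.96],[[-0.187,0,0],[0,-19.7,43.5],0.96],[[-0.187,0,0],[0,-19.7,43.5],0.96],[[-0.187,0,0],[0,-19.7,43.5],0.96]]}}

```text
time_s: 9.78
ee_pos: [410.4, -32.3, 259.0]
ee_rot: [-119.8, 0.0, 87.4]
force: [1.7, -1.9, 2.3]
gripper_width: 9.3
```

```bash
python3 - <<'E'
from h import *
s=env.state(); T=T_tool(s); g=(T@[0,172,0,1])[:3]
print(g, s['force'].round(1),s['gripper_width'],s['ee_rot'].round(1),'angle',np.arctan2(g[2]-43,(g[0]-449)/.999))
E
```

```text
[495.87240671 -36.26516882 109.75675856] [ 1.7 -1.9  2.3] 9.280447762341288 [-119.8    0.    87.4] angle 0.9581668055051992
```

{"method": "carry_out", "body": {"increments": [[[0,0,0],[0,0,0],0.85],[[0,0,0],[0,0,0],0.7],[[0,0,0],[0,0,0],0.65],[[0,0,0],[0,0,0],0.65],[[0,0,0],[0,-20,0],0.65],[[0,0,0],[0,-50,0],0.65],[[0,0,0],[0,-85,0],0.65],[[0,0,0],[0,-120,0],0.65],[[0,0,0],[0,-160,0],0.6],[[0,0,0],[0,-170,0],0.6]]}}

```text
time_s: 10.62
ee_pos: [324.4, -28.2, 410.1]
ee_rot: [-120.1, 0.1, 87.4]
force: [0.6, 0.2, -0.0]
gripper_width: 36.2
```

```bash
python3 - <<'E'
from h import *
s=env.state(); print(s['ee_pos'].round(1),s['ee_rot'].round(1),s['qpos'].round(1))
d=grab('scene'); cv2.imwrite('pics/s2.png',cv2.resize(d['frame'][130:330,230:470],None,fx=3,fy=3,interpolation=cv2.INTER_CUBIC))
print(delta([560,196,560],[-90,0,-2.3]))
E
```

```text
[324.4 -28.2 410.1] [-1.201e+02  1.000e-01  8.740e+01] [ -8.2 -11.9 124.6   4.6  37.5 -98.6]
(array([0.4135, 1.5268, 0.41  ]), array([ 234.4,  -17.1, -270.1]))
```

View pics/s2.png

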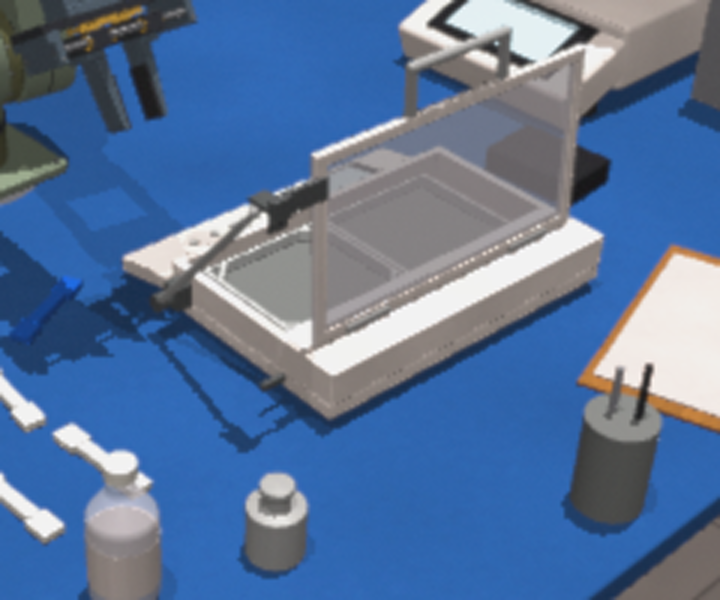

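Rod stands raised (crop (170,300)→(262,200)), its end just below the socket cup; hood still upright. Back to the handle.

```bash
python3 - <<'E'
from h import *
print(delta([400,60,560],[-90,0,40])); print(delta([480,150,580],[-90,0,15]));
E
```

```text
(array([0.4954, 0.8084, 0.2165]), array([  91.4,  -94.1, -137.1]))
(array([0.4538, 1.2334, 0.331 ]), array([ 184.9,  -73.4, -212.8]))
```

{"method": "carry_out", "body": {"increments": [[[0.06,0.1,0.027],[11,-20,-16],0.5],[[0.124,0.2,0.054],[23,-30,-34],0.5],[[0.186,0.3,0.08],[34,-40,-51],0.5],[[0.248,0.4,0.108],[46,-55,-68],0.5],[[0.31,0.5,0.135],[57,-65,-85],0.5],[[0.372,0.6,0.16],[68,-75,-103],0.5],[[0.43,0.7,0.19],[80,-85,-120],0.5],[[0.495,0.808,0.216],[91,-94,-137],0.5],[[0.48,0.91,0.245],[112,-90,-155],0.5],[[0.475,1,0.27],[135,-85,-172],0.5]]}}

```text
time_s: 11.5
ee_pos: [440.8, 102.4, 564.1]
ee_rot: [-89.9, 0.4, 28.3]
force: [0.6, 0.0, 0.4]
gripper_width: 45.6
```

```bash
python3 - <<'E'
from h import *
s=env.state(); print(s['ee_pos'].round(1),s['ee_rot'].round(1),s['qpos'].round(1))
t=grab('top'); C=cloud(t); m=(C[...,0]>400)&(C[...,0]<720)&(C[...,2]>315)&(C[...,2]<360)&(C[...,1]>100)&(C[...,1]<300)
P=C[m]; print(len(P),P.mean(0),np.polyfit(P[:,1],P[:,0],1))
print(delta([630,193,580],[-90,0,-2.4]))
E
```

```text
[440.8 102.4 564.1] [-89.9   0.4  28.3] [ 11.6   3.5  86.   -0.1  90.9 -16.7]
501 [632.67411107 197.35894881 338.67433253] [4.21091070e-02 6.24363502e+02]
(array([-0.0028,  0.5363, -0.0052]), array([205.3, -17.6, -11.2]))
```

{"method": "carry_out", "body": {"increments": [[[0,0.11,0],[40,-18,-2],0.5],[[0,0.22,0],[80,-18,-4],0.5],[[0,0.33,0],[120,-18,-6],0.5],[[0,0.44,0],[160,-18,-9],0.5],[[0,0.536,0],[190,-18,-10],0.5],[[0,0.536,0],[208,-18,-12],0.5],[[0,0.536,0],[208,-18,-12],0.5],[[0,0.536,0],[208,-18,-12],0.5],[[0,0.536,0],[208,15,-12],0.5],[[0,0.536,0],[208,20,-12],0.5]]}}

```text
time_s: 12.38
ee_pos: [626.1, 190.5, 538.5]
ee_rot: [-90.3, 0.9, -2.0]
force: [0.1, 0.5, -2.3]
gripper_width: 45.6
```

```bash
python3 - <<'E'
from h import *
s=env.state(); print(s['ee_pos'].round(1),s['ee_rot'].round(1),s['force'].round(1))
d=grab('wrist'); f=d['frame']; cv2.imwrite('pics/w3.png',f)
print(delta([633,193,512],[-90,0,-2.4]))
E
```

```text
[626.1 190.5 538.5] [-90.3   0.9  -2. ] [ 0.1  0.5 -2.3]
(array([ 0.0053,  0.007 , -0.0147]), array([ 7.1, 27.2,  2.9]))
```

View pics/w3.png

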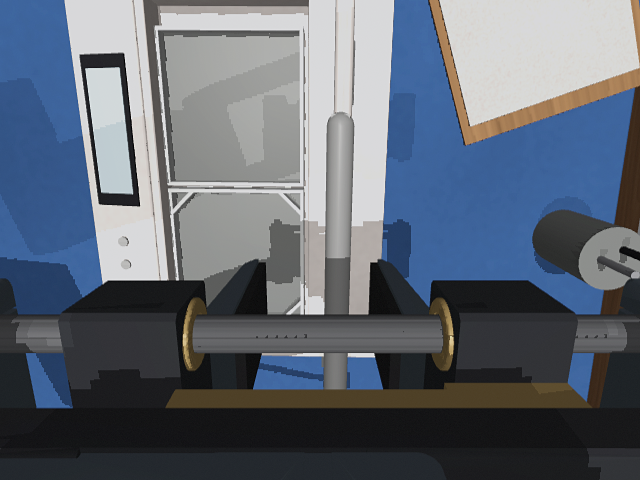

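Bar at column ~338, about 8 mm rearward of the jaw centre: correct by +8, go down, pinch.

{"method": "carry_out", "body": {"increments": [[[0,0,-0.015],[8,0,3],0.5],[[0,0,-0.015],[8,14,3],0.5],[[0,0,-0.015],[8,28,3],0.5],[[0,0,-0.015],[8,28,3],0.5],[[0,0,-0.015],[8,28,3],0.75],[[0,0,-0.015],[8,28,3],0.85],[[0,0,-0.015],[8,28,3],0.95],[[0,0,-0.015],[8,28,3],0.95],[[0,0,-0.015],[8,28,3],0.95]], "force": 20}}

```text
time_s: 13.18
ee_pos: [635.0, 193.8, 516.0]
ee_rot: [-90.1, -0.5, -2.0]
force: [-1.7, -0.3, 0.4]
gripper_width: 15.0
```

```bash
python3 - <<'E'
from h import *
s=env.state(); print(s['ee_pos'].round(1),s['ee_rot'].round(1),s['force'].round(1),s['gripper_width'])
T=T_tool(s); g=(T@[0,172,0,1])[:3]; a0=np.arccos((648.8-g[0])/262); print(g,a0)
r=262
for t in np.arange(a0-.02,1.27,-.02): print(round(t,2),'[%.1f,%.1f]'%(r*(np.cos(a0)-np.cos(t)),r*(np.sin(a0)-np.sin(t))))
E
```

```text
[635.  193.8 516. ] [-90.1  -0.5  -2. ] [-1.7 -0.3  0.4] 15.036417608656055
[636.49778068 193.37501983 343.99404959] 1.5238240198813315
1.5 [-5.2,0.3]
1.48 [-10.5,0.7]
1.46 [-15.7,1.2]
1.44 [-20.9,1.8]
1.42 [-26.1,2.5]
1.4 [-31.2,3.4]
1.38 [-36.4,4.3]
1.36 [-41.5,5.3]
1.34 [-46.7,6.4]
1.32 [-51.7,7.7]
1.3 [-56.8,9.0]
1.28 [-61.9,10.4]
```

{"method": "carry_out", "body": {"increments": [[[0,0,0],[0,3,0],0.95],[[0,0,0],[0,3,0],0.95],[[0,0,0],[-5,3.5,0],0.95],[[0,0,0],[-10,4,0],0.95],[[0,0,0],[-15,4.5,0],0.95],[[0,0,0],[-20,5,0],0.95],[[0,0,0],[-25,5.5,0],0.95],[[0,0,0],[-30,6,0],0.95],[[0,0,0],[-35,7,0],0.95],[[0,0,0],[-40,8,0],0.95]], "force": 30}}

```text
time_s: 14.02
ee_pos: [595.2, 195.1, 509.8]
ee_rot: [-90.0, -0.9, -2.0]
force: [0.5, 1.1, 9.1]
gripper_width: 11.3
```

```bash
python3 - <<'E'
from h import *
s=env.state(); print(s['ee_pos'].round(1),s['ee_rot'].round(1),s['force'].round(1),s['gripper_width'])
E
```

```text
[595.2 195.1 509.8] [-90.   -0.9  -2. ] [0.5 1.1 9.1] 11.306796423032427
```

{"method": "carry_out", "body": {"increments": [[[0,0,0],[-4,1,0],0.95],[[0,0,0],[-8,2,0],0.95],[[0,0,0],[-11,2.8,0],0.95],[[0,0,0],[-14,3.5,0],0.95],[[0,0,0],[-16,4,0],0.95],[[0,0,0],[-16,4,0],0.95],[[0,0,0],[-16,4,0],0.95],[[0,0,0],[-16,4,0],0.95]]}}

```text
time_s: 14.68
ee_pos: [578.9, 195.8, 505.5]
ee_rot: [-90.0, -0.8, -2.0]
force: [-2.0, -0.2, 7.8]
gripper_width: 11.5
```

```bash
python3 - <<'E'
from h import *
s=env.state(); print(s['ee_pos'].round(1),s['ee_rot'].round(1),s['force'].round(1),s['gripper_width'])
d=grab('scene'); cv2.imwrite('pics/s3.png',cv2.resize(d['frame'][130:280,260:440],None,fx=4,fy=4,interpolation=cv2.INTER_CUBIC))
E
```

```text
[578.9 195.8 505.5] [-90.   -0.8  -2. ] [-2.  -0.2  7.8] 11.517678278863684
```

View pics/s3.png

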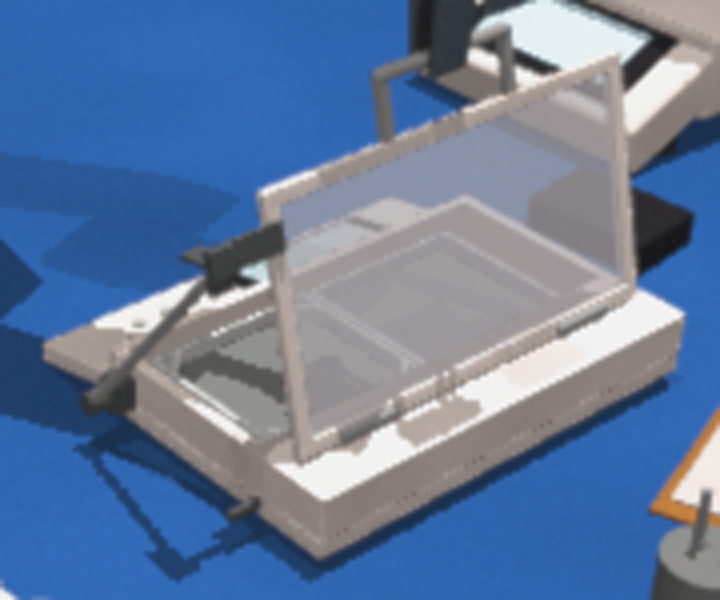

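The rod's end is inside the cup at (210,270). I lower a last few mm, watching the force.

{"method": "carry_out", "body": {"increments": [[[0,0,0],[-2,0.5,0],0.95],[[0,0,0],[-4,1,0],0.95],[[0,0,0],[-4,1,0],0.95],[[0,0,0],[-4,1,0],0.95]]}}

```text
time_s: 15.07
ee_pos: [575.0, 196.0, 504.4]
ee_rot: [-90.0, -0.8, -2.0]
force: [-2.0, 1.0, 9.1]
gripper_width: 10.9
```

{"method": "carry_out", "body": {"increments": [[[0,0,0],[-2,0.5,0],0.95],[[0,0,0],[-4,1,0],0.95],[[0,0,0],[-4,1,0],0.95],[[0,0,0],[-4,1,0],0.95]]}}

```text
time_s: 15.4
ee_pos: [572.5, 196.0, 504.0]
ee_rot: [-90.0, -1.2, -2.0]
force: [4.4, 1.3, 8.8]
gripper_width: 11.0
```

```bash
python3 - <<'E'
from h import *
s=env.state(); print(s['ee_pos'].round(1),s['ee_rot'].round(1),s['force'].round(1),s['torque'].round(2),s['gripper_width'])
d=grab('scene'); t=grab('top'); C=cloud(d)
# hood-angle from frame edge points in scene depth, near the right edge (unit y ~ -190)
o=np.array([648.8,196,73]); ux=np.array([.9991,-.042,0]); uy=np.array([.042,.9991,0])
for n,D in(('scene',d),('top',t)):
    P=cloud(D)-o; X=P@ux; Y=P@uy; Z=P[...,2]
    m=(Z>80)&(Z<215)&(X>-75)&(X<20)&(abs(Y)>173)&(abs(Y)<192); 
    if m.sum()>10:
        a=np.polyfit(Z[m],X[m],1); print(n,m.sum(),'angle',np.pi/2-np.arctan(-a[0]),a)
    m=(abs(Y+240)<15)&(Z>0)&(X<-60)&(X>-200); 
    if m.sum()>10: a=np.polyfit(X[m],Z[m],1); print(n,m.sum(),'rod',np.arctan(a[0]))
E
```

```text
[572.5 196.  504. ] [-90.   -1.2  -2. ] [4.4 1.3 8.8] [ 0.1  -1.11 -0.13] 10.991204253132562
scene 377 angle 1.3081266607543476 [-0.26888217  1.55864296]
scene 122 rod 0.9768895920442991
top 111 angle 1.2007560032396691 [-0.38790955 22.74205681]
top 318 rod 0.9840279769711225
```

Resistance now shows (Fx +6 N, hood ≈1.31 rad). Release gently and back off upward.

{"method": "carry_out", "body": {"increments": [[[0,0,0],[3,0,0],0.95],[[0,0,0],[3,0,0],0.85],[[0,0,0],[3,0,0],0.7],[[0,0,0],[3,0,0],0.55],[[0,0,0],[3,0,0],0.5],[[0,0,0],[3,0,0],0.5],[[0,0,0],[2,-15,0],0.5],[[0,0,0],[0,-40,0],0.5],[[0,0,0],[-3,-75,0],0.5],[[0,0,0],[-3,-80,0],0.5]]}}

```text
time_s: 16.33
ee_pos: [566.9, 196.2, 586.3]
ee_rot: [-89.9, -1.0, -2.0]
force: [0.0, 0.1, 0.7]
gripper_width: 45.0
```

```bash
python3 - <<'E'
from h import *
s=env.state(); print(s['ee_pos'].round(1),s['force'].round(1),s['qpos'].round(1))
d=grab('scene'); t=grab('top')
cv2.imwrite('pics/s4.png',cv2.resize(d['frame'][130:280,260:440],None,fx=4,fy=4,interpolation=cv2.INTER_CUBIC))
o=np.array([648.8,196,73]); ux=np.array([.9991,-.042,0]); uy=np.array([.042,.9991,0])
for n,D in(('scene',d),('top',t)):
    P=cloud(D)-o; X=P@ux; Y=P@uy; Z=P[...,2]
    m=(Z>80)&(Z<215)&(X>-75)&(X<20)&(abs(Y)>173)&(abs(Y)<192); 
    a=np.polyfit(Z[m],X[m],1); print(n,m.sum(),'angle',np.pi/2-np.arctan(-a[0]),a)
    m=(abs(Y+240)<15)&(Z>0)&(X<-60)&(X>-200); 
    if m.sum()>10: a=np.polyfit(X[m],Z[m],1); print(n,m.sum(),'rod',np.arctan(a[0]))
C=cloud(t);m=(C[...,0]>400)&(C[...,0]<640)&(C[...,2]>315)&(C[...,2]<345)&(C[...,1]>100)&(C[...,1]<300)
P=C[m]; print('handle',len(P),P.mean(0))
E
```

```text
[566.9 196.2 586.3] [0.  0.1 0.7] [18.1 17.8 65.  -0.3 96.2 20. ]
scene 372 angle 1.3065823478111291 [-0.27053882  2.37418095]
scene 124 rod 0.9823270322442669
top 76 angle 1.2662020882157945 [-0.31437731 10.08015153]
top 311 rod 0.9849482570590212
handle 128 [575.7484452  148.64552583 329.77926727]
```

View pics/s4.png

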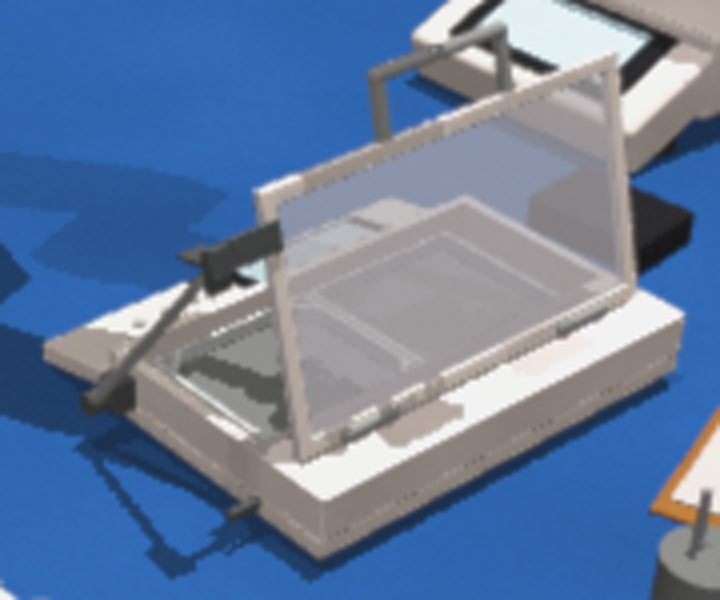

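Hood stands by itself; the rod end is in the cup at (210,270). A quick numerical check of the rod angle by projection, and refined bar positions.

```bash
python3 - <<'E'
from h import *
d=load('scene'); t=load('top')
piv=np.array([449.,-34,43]); ux=np.array([.9991,-.042,0])
for a in (.88,.93,.98):
    print(a,[( (proj(d,piv+L*(np.cos(a)*ux+np.array([0,0,np.sin(a)])))-[260,130])*4).round(0).tolist() for L in (40,100,150,190)])
f=t['frame']; hsv=cv2.cvtColor(f,cv2.COLOR_BGR2HSV); m=((hsv[...,1]<70)&(hsv[...,2]>120)).astype(np.uint8)
m[:,:360]=0; n,l,st,ce=cv2.connectedComponentsWithStats(m)
for i in range(1,n):
    if 250<st[i,4]<600:
        ys,xs=np.where(l==i); P=np.array([atz(t,x,y,9) for x,y in zip(xs,ys)])[:,:2]
        r=cv2.minAreaRect(P.astype(np.float32)); e=np.linalg.eigh(np.cov(P.T))[1][:,1]; print(ce[i].round(1),np.round(r[0],1),P.mean(0).round(1),np.round(r[1]),np.degrees(np.arctan(e[1]/e[0])).round(1))
P=cloud(t); # tray rim / floor
c=lambda x,y,h: atz(t,135+x/3.7,160+y/3.5,h).round(1)
print('bar tray corners',c(97,162,47),c(362,172,47),c(85,385,47),c(362,390,47))
print(delta([480,-100,400],[-90,0,87.6]))
E
```

```text
0.88 [[110.0, 382.0], [139.0, 355.0], [166.0, 330.0], [188.0, 309.0]]
0.93 [[108.0, 380.0], [136.0, 349.0], [161.0, 321.0], [182.0, 298.0]]
0.98 [[107.0, 378.0], [133.0, 343.0], [156.0, 313.0], [175.0, 287.0]]
[385.2 139.8] [ 787.6 -171.9] [ 788.  -171.1] [56. 57.] 53.9
[403.2 222.4] [ 575.9 -211.1] [ 576.8 -211. ] [120.  26.] 2.6
[442.5 225.1] [ 570.3 -308. ] [ 569.8 -308.1] [121.  26.] 2.3
[408.7 281.4] [ 431.4 -220.7] [ 431.2 -220.7] [ 26. 121.] -6.1
bar tray corners [610.4 375.2  47. ] [603.2 204.1  47. ] [457.8 377.4  47. ] [453.9 201.5  47. ]
(array([ 0.0108, -1.5637,  0.0096]), array([ -79.4,  181.7, -298.9]))
```

Rod line in the crop (e.g. (140,345)) matches 0.93 → seated. Now the bars: A (576,-211, +2.6°), B (570,-308, +2.3°), C (431,-221, -6.1°); bar tray centre ≈ (531,287).

```bash
python3 - <<'E'
from h import *
print(delta([520,-140,500],[-90,0,60]))
E
```

```text
(array([ 0.0078, -1.082 ,  0.0113]), array([ -36.8,   82.3, -337.6]))
```

{"method": "carry_out", "body": {"increments": [[[0,-0.11,0],[-5,-4,-34],0.5],[[0,-0.22,0],[-9,-4,-68],0.5],[[0,-0.33,0],[-13,-4,-102],0.5],[[0,-0.44,0],[-17,5,-136],0.5],[[0,-0.55,0],[-20,15,-170],0.5],[[0,-0.66,0],[-24,30,-204],0.5],[[0,-0.77,0],[-28,45,-238],0.5],[[0,-0.88,0],[-32,60,-270],0.5],[[0,-0.98,0],[-36,75,-304],0.5],[[0,-1.08,0],[-37,82,-338],0.5]]}}

```text
time_s: 17.27
ee_pos: [518.3, -141.9, 495.1]
ee_rot: [-90.1, -0.0, 60.2]
force: [0.1, -0.6, 0.1]
gripper_width: 45.6
```

```bash
python3 - <<'E'
from h import *
s=env.state(); print(s['ee_pos'].round(1),s['ee_rot'].round(1),s['qpos'].round(1))
print(delta([575,-211,290],[-90,0,92.6]))
E
```

```text
[ 518.3 -141.9  495.1] [-90.1  -0.   60.2] [-16.5  12.3  85.   -0.   82.5 -76.7]
(array([ 2.500e-03, -5.661e-01, -3.000e-04]), array([-31.9, 205.3, -83.1]))
```

{"method": "carry_out", "body": {"increments": [[[0,-0.12,0],[-7,35,-17],0.5],[[0,-0.24,0],[-14,70,-34],0.5],[[0,-0.36,0],[-20,105,-50],0.5],[[0,-0.48,0],[-26,140,-66],0.5],[[0,-0.566,0],[-32,170,-83],0.5],[[0,-0.566,0],[-32,190,-83],0.5],[[0,-0.566,0],[-32,205,-83],0.5],[[0,-0.566,0],[-32,205,-83],0.5]]}}

```text
time_s: 17.93
ee_pos: [575.4, -210.0, 288.8]
ee_rot: [-89.9, -0.1, 92.3]
force: [0.4, -0.1, -0.6]
gripper_width: 45.4
```

```bash
cat >> h.py <<'E'
def bars(d, hmax=20, zs=(4,16)):
    "white bars in a wrist picture, by depth near the table"
    C=cloud(d); hsv=cv2.cvtColor(d['frame'],cv2.COLOR_BGR2HSV)
    m=((hsv[...,1]<70)&(hsv[...,2]>90)&(C[...,2]>zs[0])&(C[...,2]<zs[1])).astype(np.uint8)
    m=cv2.morphologyEx(m,cv2.MORPH_OPEN,np.ones((3,3)))
    n,l,st,ce=cv2.connectedComponentsWithStats(m)
    for i in range(1,n):
        if st[i,4]>800:
            P=C[l==i]; r=cv2.minAreaRect(P[:,:2].astype(np.float32)); e=np.linalg.eigh(np.cov(P[:,:2].T))[1][:,1]
            print('px',ce[i].round(0),'ctr',np.round(r[0],1),'size',np.round(r[1],0),'ang',np.degrees(np.arctan2(e[1],e[0])).round(1),'z',np.median(P[:,2]).round(1))
E
python3 - <<'E'
from h import *
s=env.state(); print(s['ee_pos'].round(1),s['ee_rot'].round(1))
d=grab('wrist'); bars(d); cv2.imwrite('pics/w4.png',d['frame'])
print(delta([575,-211,191],[-90,0,92.6]))
E
```

```text
[ 575.4 -210.   288.8] [-89.9  -0.1  92.3]
px [299.  61.] ctr [ 459.3 -224.7] size [24. 61.] ang 173.9 z 9.1
px [164. 200.] ctr [ 556.  -309.2] size [94. 25.] ang -177.8 z 9.0
px [314. 228.] ctr [ 569.5 -212. ] size [109.  24.] ang -177.6 z 9.1
(array([ 0.0019, -0.0053, -0.0001]), array([ -0.8, 100.3,   1.3]))
```

View pics/w4.png

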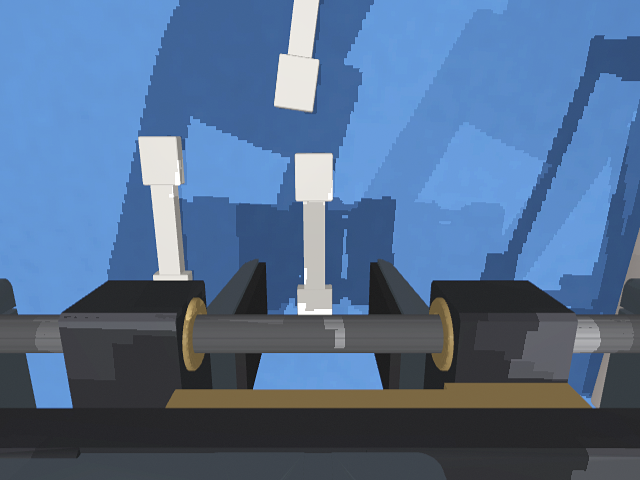

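Bar A sits at columns 296–333 between the fingers, centre (575,-212). Descend to tip height ~3 mm and pinch.

{"method": "carry_out", "body": {"increments": [[[0,0,0],[-2,35,0],0.55],[[0,0,0],[-2,65,0],0.55],[[0,0,0],[-2,88,0],0.55],[[0,0,0],[-2,95,0],0.55],[[0,0,0],[-2,95,0],0.55],[[0,0,0],[-2,95,0],0.75],[[0,0,0],[-2,95,0],0.95],[[0,0,0],[-2,95,0],0.95],[[0,0,0],[-2,95,0],0.95],[[0,0,0],[-2,95,0],0.95]], "force": 25}}

```text
time_s: 18.82
ee_pos: [578.4, -212.5, 201.1]
ee_rot: [-90.6, 0.2, 92.3]
force: [-0.0, 3.2, 6.6]
gripper_width: 10.7
```

{"method": "carry_out", "body": {"increments": [[[0,0,0],[0,-10,0],0.95],[[0,0,0],[0,-35,0],0.95],[[0,0,0],[0,-70,0],0.95],[[0,0,0],[0,-105,0],0.95],[[0,0,0],[0,-140,0],0.95],[[0,0,0],[0,-150,0],0.95]]}}

```text
time_s: 19.32
ee_pos: [577.5, -212.6, 356.7]
ee_rot: [-91.1, 0.5, 92.3]
force: [0.5, -0.8, 0.2]
gripper_width: 4.6
```

```bash
python3 - <<'E'
from h import *
s=env.state(); print(s['ee_pos'].round(1),s['gripper_width'],s['force'].round(1))
for p in ([480,100,380],[480,325,330],[521,332,330]): print(delta(p,[-90,0,87.6]))
E
```

```text
[ 577.5 -212.6  356.7] 4.55988465130991 [ 0.5 -0.8  0.2]
(array([ 0.019 ,  0.0823, -0.0071]), array([316.1, -27.3,  84.3]))
(array([ 0.019 ,  0.0823, -0.0071]), array([541.3,  21. ,  76.1]))
(array([ 0.019 ,  0.0823, -0.0071]), array([546.6,  21.8,  34.9]))
```

{"method": "carry_out", "body": {"increments": [[[0,0,0],[0,0,0],0.5],[[0,0,0],[0,0,0],0.5],[[0,0,0],[0,0,0],0.5],[[0,0,0],[0,0,0],0.5],[[0,0,0],[0,0,0],0.5],[[0,0,0],[0,0,0],0.5]]}}

```text
time_s: 19.82
ee_pos: [576.6, -212.2, 348.3]
ee_rot: [-90.4, 0.1, 92.3]
force: [0.8, -0.2, -0.4]
gripper_width: 41.8
```

```bash
python3 - <<'E'
from h import *
s=env.state(); print(s['ee_pos'].round(1),s['ee_rot'].round(1),s['gripper_width'],s['force'].round(1))
d=grab('wrist'); bars(d)
E
```

```text
[ 576.6 -212.2  348.3] [-90.4   0.1  92.3] 41.764062168873956 [ 0.8 -0.2 -0.4]
px [308.  60.] ctr [ 452.8 -224. ] size [24. 74.] ang 173.9 z 9.1
px [144. 177.] ctr [ 549.5 -348.8] size [119.  25.] ang -177.7 z 9.0
px [319. 216.] ctr [ 575.3 -211.7] size [119.  24.] ang -177.3 z 9.1
```

Missed: the arm settles slowly and was ~7 mm high when the jaws closed. (Bar B was meanwhile knocked to y≈-349.) Retry with settling and a height check before closing.

{"method": "carry_out", "body": {"increments": [[[0,0,0],[0.5,40,1],0.55],[[0,0,0],[0.5,80,1],0.55],[[0,0,0],[0.5,115,1],0.55],[[0,0,0],[0.5,140,1],0.55],[[0,0,0],[0.5,150,1],0.55],[[0,0,0],[0.5,150,1],0.55],[[0,0,0],[0.5,150,1],0.55],[[0,0,0],[0.5,150,1],0.55],[[0,0,0],[0.5,150,1],0.55],[[0,0,0],[0.5,150,1],0.55]]}}

```text
time_s: 20.7
ee_pos: [577.5, -212.3, 201.5]
ee_rot: [-90.7, 0.3, 92.3]
force: [-0.7, 0.8, 0.2]
gripper_width: 41.2
```

{"method": "carry_out", "body": {"increments": [[[0,0,0],[0,4,1],0.55],[[0,0,0],[0,4,1],0.55],[[0,0,0],[0,4,1],0.55],[[0,0,0],[0,4,1],0.55]]}}

```text
time_s: 21.03
ee_pos: [576.0, -212.2, 195.7]
ee_rot: [-90.5, 0.2, 92.3]
force: [-0.2, 0.3, -0.4]
gripper_width: 41.0
```

{"method": "carry_out", "body": {"increments": [[[0,0,0],[0,-2,1],0.55],[[0,0,0],[0,-2,1],0.75],[[0,0,0],[0,-2,1],0.95],[[0,0,0],[0,-2,1],0.95],[[0,0,0],[0,-2,1],0.95],[[0,0,0],[0,-2,1],0.95]]}}

```text
time_s: 21.53
ee_pos: [575.1, -212.2, 197.6]
ee_rot: [-90.5, 0.2, 92.3]
force: [0.7, 0.2, 0.1]
gripper_width: 13.6
```

{"method": "carry_out", "body": {"increments": [[[0,0,0],[0,0,0],0.75],[[0,0,0],[0,4,0],0.7],[[0,0,0],[0,4,0],0.7],[[0,0,0],[0,4,0],0.7],[[0,0,0],[0,4,0],0.7]]}}

```text
time_s: 21.95
ee_pos: [575.1, -212.2, 193.5]
ee_rot: [-90.5, 0.2, 92.3]
force: [0.9, -0.0, -0.1]
gripper_width: 27.4
```

{"method": "carry_out", "body": {"increments": [[[0,0,0],[0,0,0],0.85],[[0,0,0],[0,0,0],0.95],[[0,0,0],[0,0,0],0.95],[[0,0,0],[0,0,0],0.95],[[0,0,0],[0,-25,0],0.95],[[0,0,0],[0,-55,0],0.95],[[0,0,0],[0,-90,0],0.95],[[0,0,0],[0,-125,0],0.95],[[0,0,0],[0,-160,0],0.95],[[0,0,0],[0,-160,0],0.95]]}}

```text
time_s: 22.78
ee_pos: [575.0, -212.3, 361.6]
ee_rot: [-91.3, 0.5, 92.3]
force: [1.3, -1.1, 0.1]
gripper_width: 13.7
```

```bash
python3 - <<'E'
from h import *
s=env.state(); print(s['ee_pos'].round(1),s['gripper_width'],s['force'].round(1),s['ee_rot'].round(1))
for p in ([480,100,375],[480,310,350],[519,331,330]): print(delta(p,[-90,0,87.6]))
E
```

```text
[ 575.  -212.3  361.6] 13.705650558078194 [ 1.3 -1.1  0.1] [-91.3   0.5  92.3]
(array([ 0.0223,  0.0822, -0.0081]), array([315.8, -18. ,  81.9]))
(array([ 0.0223,  0.0822, -0.0081]), array([525.8,   5.2,  74. ]))
(array([ 0.0223,  0.0822, -0.0081]), array([545.4,  25.9,  34.6]))
```

```bash
python3 - <<'E'
from h import *
for p in ([450,-80,430],[450,110,430]): print(delta(p,[-90,0,87.6]))
E
```

```text
(array([ 0.0223,  0.0822, -0.0081]), array([136.6, -72.2, 118. ]))
(array([ 0.0223,  0.0822, -0.0081]), array([326.5, -73.8, 110.3]))
```

{"method": "carry_out", "body": {"increments": [[[0,0.02,0],[25,-14,22],0.95],[[0,0.04,0],[50,-28,44],0.95],[[0,0.06,0],[78,-42,66],0.95],[[0,0.082,0],[105,-55,90],0.95],[[0,0.082,0],[136,-68,115],0.95],[[0,0.082,0],[170,-68,117],0.95],[[0,0.082,0],[210,-68,115],0.95],[[0,0.082,0],[250,-68,113],0.95],[[0,0.082,0],[290,-68,111],0.95],[[0,0.082,0],[327,-68,110],0.95]]}}

```text
time_s: 23.62
ee_pos: [449.3, 112.6, 419.6]
ee_rot: [-90.5, 0.1, 87.6]
force: [-0.1, 0.3, -1.1]
gripper_width: 13.6
```

```bash
python3 - <<'E'
from h import *
s=env.state(); print(s['ee_pos'].round(1),s['gripper_width'],s['force'].round(1),s['ee_rot'].round(1),s['qpos'].round(1))
for p in ([460,331,410],[510,333,340]): print(delta(p,[-90,0,87.6]))
E
```

```text
[449.3 112.6 419.6] 13.62237387052087 [-0.1  0.3 -1.1] [-90.5   0.1  87.6] [ 12.7   7.5 102.   -0.3  70.1 -74.8]
(array([ 0.0092,  0.0003, -0.002 ]), array([218.7,   9.2,  -1.5]))
(array([ 0.0092,  0.0003, -0.002 ]), array([222.9,  79.6, -50.7]))
```

{"method": "carry_out", "body": {"increments": [[[0.005,0,0],[40,0,0],0.95],[[0.009,0,0],[80,0,0],0.95],[[0.009,0,0],[120,0,0],0.95],[[0.009,0,0],[160,5,0],0.95],[[0.009,0,0],[195,15,-5],0.95],[[0.009,0,0],[220,35,-20],0.95],[[0.009,0,0],[223,60,-40],0.95],[[0.009,0,0],[223,80,-51],0.95],[[0.009,0,0],[223,80,-51],0.95],[[0.009,0,0],[223,80,-51],0.95]]}}

```text
time_s: 24.45
ee_pos: [510.8, 331.0, 338.0]
ee_rot: [-89.8, 0.3, 87.6]
force: [-0.2, 0.2, 0.0]
gripper_width: 13.9
```

```bash
python3 - <<'E'
from h import *
s=env.state(); print(s['ee_pos'].round(1),s['gripper_width'],s['force'].round(1),s['ee_rot'].round(1))
d=grab('wrist'); cv2.imwrite('pics/w5.png',d['frame'])
E
```

```text
[510.8 331.  338. ] 13.887300945705435 [-0.2  0.2  0. ] [-89.8   0.3  87.6]
```

View pics/w5.png

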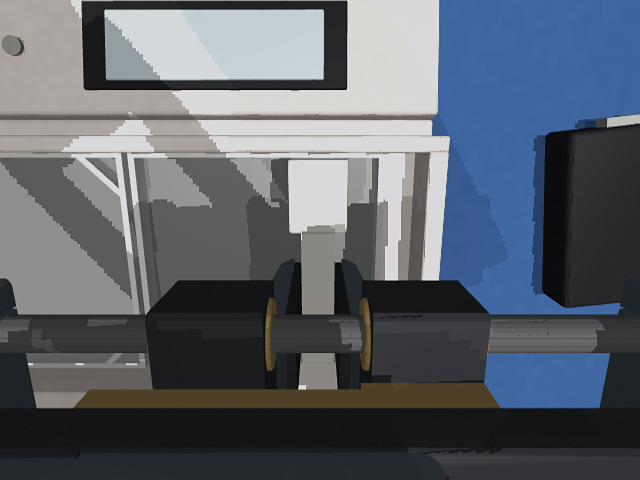

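Bar held straight at columns 290–347. Tray inner front edge at row ~158, inner left/right edges at ~(146,200) and ~(373,200).

```bash
python3 - <<'E'
from h import *
d=load('wrist')
for u,v in [(180,230),(250,220),(220,180),(365,230)]: print('floor',px(d,u,v,2).round(1))
for u,v in [(147,175),(148,230),(375,175),(371,230),(200,159),(250,159)]: print(u,v,atz(d,u,v,34).round(1),atz(d,u,v,48).round(1))
print('bar end',px(d,318,195,2).round(1), 'bar tip corners',[px(d,u,162,0).round(1).tolist() for u in(293,343)])
print(delta([519,332,340],[-90,0,87.6]))
E
```

```text
floor [501.2 231.4  32.2]
floor [496.  282.3  32. ]
floor [466.8 263.7  31.8]
floor [506.7 364.3  31.9]
147 175 [461.1 214.1  34. ] [460.1 220.   48. ]
148 230 [499.9 209.1  34. ] [497.  215.3  48. ]
375 175 [467.6 371.5  34. ] [466.2 369.6  48. ]
371 230 [506.4 368.4  34. ] [503.1 366.7  48. ]
200 159 [451.8 251.9  34. ] [451.2 256.   48. ]
250 159 [453.2 286.2  34. ] [452.6 288.5  48. ]
bar end [463.  332.6 153.9] bar tip corners [[449.5, 323.4, 154.6], [450.3, 343.0, 154.2]]
(array([-0.0012, -0.0003, -0.0027]), array([ 1.4, -0.4, -8.2]))
```

{"method": "carry_out", "body": {"increments": [[[0,0,0],[1,20,-8],0.95],[[0,0,0],[1,45,-8],0.95],[[0,0,0],[1,70,-8],0.95],[[0,0,0],[1,90,-8],0.95],[[0,0,0],[1,100,-8],0.95],[[0,0,0],[1,104,-8],0.95],[[0,0,0],[1,104,-8],0.95],[[0,0,0],[1,104,-8],0.95],[[0,0,0],[1,104,-8],0.95],[[0,0,0],[1,104,-8],0.95]]}}

```text
time_s: 25.33
ee_pos: [519.3, 331.8, 237.1]
ee_rot: [-90.1, 0.0, 87.6]
force: [-0.1, 0.6, -0.4]
gripper_width: 13.4
```

{"method": "carry_out", "body": {"increments": [[[0,0,0],[0,4,0],0.95],[[0,0,0],[0,7,0],0.95],[[0,0,0],[0,8,0],0.95],[[0,0,0],[0,8,0],0.95],[[0,0,0],[0,8,0],0.95],[[0,0,0],[0,8,0],0.95]]}}

```text
time_s: 25.83
ee_pos: [519.0, 331.6, 227.6]
ee_rot: [-90.0, 0.1, 87.6]
force: [0.8, 0.7, -0.8]
gripper_width: 13.4
```

{"method": "carry_out", "body": {"increments": [[[0,0,0],[0,0,0],0.85],[[0,0,0],[0,0,0],0.75],[[0,0,0],[0,0,0],0.7],[[0,0,0],[0,0,0],0.7],[[0,0,0],[0,-15,0],0.7],[[0,0,0],[0,-45,0],0.7],[[0,0,0],[0,-80,4],0.7],[[0,0,0],[0,-120,10],0.7],[[0,0,0],[0,-155,25],0.6],[[0,0,0],[0,-180,40],0.6]]}}

```text
time_s: 26.67
ee_pos: [479.0, 333.6, 411.3]
ee_rot: [-90.2, -0.0, 87.6]
force: [0.6, 0.4, -0.5]
gripper_width: 36.0
```

```bash
python3 - <<'E'
from h import *
s=env.state(); print(s['ee_pos'].round(1),s['gripper_width'],s['force'].round(1),s['ee_rot'].round(1))
d=grab('wrist'); bars(d,zs=(37,52)); 
for p in ([450,110,430],[450,-140,430]): print(delta(p,[-90,0,84]))
E
```

```text
[479.  333.6 411.3] 36.00829290055003 [ 0.6  0.4 -0.5] [-90.2  -0.   87.6]
px [237. 122.] ctr [394.7 268.7] size [139.  15.] ang 87.7 z 38.8
px [204. 147.] ctr [413.8 239.5] size [344.  17.] ang 87.6 z 38.8
px [316. 251.] ctr [513.7 331.8] size [ 24. 113.] ang 177.7 z 42.1
(array([0.0071, 0.0634, 0.0053]), array([-224.9,  -15.2,   17.6]))
(array([0.0071, 0.0634, 0.0053]), array([-474.7,  -16.4,    7.3]))
```

Bar A lies in the tray (top z 42, straight). Next bar C.

{"method": "carry_out", "body": {"increments": [[[0,0,0],[-40,-10,15],0.55],[[0,0,0],[-80,-18,18],0.55],[[0,0,0],[-120,-18,18],0.55],[[0,0,0],[-160,-18,18],0.55],[[0,0,0],[-200,-18,18],0.55],[[0,0,0],[-240,-18,18],0.55],[[0,0.01,0],[-280,-18,16],0.55],[[0,0.03,0],[-320,-18,14],0.55],[[0,0.05,0],[-360,-18,12],0.55],[[0,0.063,0],[-400,-18,10],0.55]]}}

```text
time_s: 27.55
ee_pos: [451.8, -67.4, 426.7]
ee_rot: [-90.0, 0.1, 84.0]
force: [0.1, 0.4, 0.5]
gripper_width: 41.1
```

```bash
python3 - <<'E'
from h import *
s=env.state(); print(s['ee_pos'].round(1),s['ee_rot'].round(1))
for p in ([430,-200,420],[430,-221,290]): print(delta(p,[-90,0,83.9]))
E
```

```text
[451.8 -67.4 426.7] [-90.    0.1  84. ]
(array([ 0.0005,  0.001 , -0.0023]), array([-134.1,    7. ,    7.7]))
(array([ 0.0005,  0.001 , -0.0023]), array([-154.7,  137. ,    5.5]))
```

{"method": "carry_out", "body": {"increments": [[[0,0,0],[-40,5,3],0.55],[[0,0,0],[-80,10,6],0.55],[[0,0,0],[-115,25,6],0.55],[[0,0,0],[-145,50,6],0.55],[[0,0,0],[-155,85,6],0.55],[[0,0,0],[-155,110,6],0.55],[[0,0,0],[-155,130,6],0.55],[[0,0,0],[-155,137,6],0.55],[[0,0,0],[-155,137,6],0.55]]}}

```text
time_s: 28.3
ee_pos: [429.7, -219.3, 288.4]
ee_rot: [-89.8, 0.0, 84.0]
force: [1.4, 0.8, 0.6]
gripper_width: 41.1
```

```bash
python3 - <<'E'
from h import *
s=env.state(); print(s['ee_pos'].round(1),s['ee_rot'].round(1))
d=grab('wrist'); bars(d)
C=cloud(d)
print(delta([431,-221,194],[-90,0,83.9]))
E
```

```text
[ 429.7 -219.3  288.4] [-89.8   0.   84. ]
px [314. 229.] ctr [ 423.3 -221.1] size [ 24. 107.] ang 174.2 z 9.1
(array([-0.0008,  0.0019, -0.002 ]), array([-1.3, 95.8, -1. ]))
```

{"method": "carry_out", "body": {"increments": [[[0,0,0],[-2.3,35,0],0.55],[[0,0,0],[-2.3,65,0],0.6],[[0,0,0],[-2.3,85,0],0.65],[[0,0,0],[-2.3,93,0],0.65],[[0,0,0],[-2.3,93,0],0.65],[[0,0,0],[-2.3,93,0],0.65],[[0,0,0],[-2.3,93,0],0.65],[[0,0,0],[-2.3,93,0],0.65],[[0,0,0],[-2.3,93,0],0.65],[[0,0,0],[-2.3,93,0],0.65]]}}

```text
time_s: 29.18
ee_pos: [430.1, -222.0, 197.8]
ee_rot: [-90.1, 0.2, 84.0]
force: [0.1, -0.8, -0.3]
gripper_width: 31.9
```

{"method": "carry_out", "body": {"increments": [[[0,0,0],[0,4,0],0.65],[[0,0,0],[0,4,0],0.65],[[0,0,0],[0,4,0],0.65],[[0,0,0],[0,4,0],0.65],[[0,0,0],[0,4,0],0.65]]}}

```text
time_s: 29.6
ee_pos: [429.9, -221.9, 192.9]
ee_rot: [-90.0, 0.1, 84.0]
force: [-0.7, -0.1, -0.5]
gripper_width: 31.7
```

{"method": "carry_out", "body": {"increments": [[[0,0,0],[0,0,0],0.85],[[0,0,0],[0,0,0],0.95],[[0,0,0],[0,0,0],0.95],[[0,0,0],[0,0,0],0.95],[[0,0,0],[0,-20,0],0.95],[[0,0,0],[0,-60,0],0.95],[[0,0,0],[0,-100,0],0.95],[[0,0,0],[0,-140,0],0.95],[[0,0,0],[0,-180,0],0.95],[[0,0,0],[0,-215,0],0.95]]}}

```text
time_s: 30.43
ee_pos: [429.6, -221.2, 410.7]
ee_rot: [-90.1, 0.2, 84.0]
force: [1.0, -0.3, -2.0]
gripper_width: 13.5
```

```bash
python3 - <<'E'
from h import *
s=env.state(); print(s['ee_pos'].round(1),s['gripper_width'])
for p in ([445,-50,430],[445,190,430]): print(delta(p,[-90,0,87.6]))
E
```

```text
[ 429.6 -221.2  410.7] 13.525740993341763
(array([ 0.0017, -0.0628, -0.0032]), array([171.8, -19.8,   2.5]))
(array([ 0.0017, -0.0628, -0.0032]), array([410.5, -20.6,  27.6]))
```

{"method": "carry_out", "body": {"increments": [[[0,-0.01,0],[40,-10,1],0.95],[[0,-0.02,0],[80,-20,2],0.95],[[0,-0.03,0],[120,-20,3],0.95],[[0,-0.04,0],[160,-20,5],0.95],[[0,-0.05,0],[200,-20,7],0.95],[[0,-0.063,0],[240,-20,10],0.95],[[0,-0.063,0],[280,-20,14],0.95],[[0,-0.063,0],[320,-20,18],0.95],[[0,-0.063,0],[360,-20,23],0.95],[[0,-0.063,0],[400,-20,27],0.95]]}}

```text
time_s: 31.27
ee_pos: [444.1, 181.2, 427.0]
ee_rot: [-90.0, 0.1, 87.6]
force: [1.1, -1.0, -0.1]
gripper_width: 13.9
```

```bash
python3 - <<'E'
from h import *
s=env.state(); print(s['ee_pos'].round(1),s['ee_rot'].round(1),s['gripper_width'])
for p in ([480,285,420],[517.5,288.5,330]): print(delta(p,[-90,0,87.6]))
E
```

```text
[444.1 181.2 427. ] [-90.    0.1  87.6] 13.910796802675344
(array([-0.0003,  0.0005, -0.0025]), array([105.2,   6.7, -31.5]))
(array([-0.0003,  0.0005, -0.0025]), array([110.5,  96.7, -68.9]))
```

{"method": "carry_out", "body": {"increments": [[[0,0,0],[40,5,-12],0.95],[[0,0,0],[75,10,-25],0.95],[[0,0,0],[105,20,-40],0.95],[[0,0,0],[110,45,-60],0.95],[[0,0,0],[110,75,-69],0.95],[[0,0,0],[110,97,-69],0.95],[[0,0,0],[110,97,-69],0.95],[[0,0,0],[110,97,-69],0.95]]}}

```text
time_s: 31.93
ee_pos: [518.2, 285.9, 328.7]
ee_rot: [-89.8, 0.2, 87.6]
force: [-0.2, 0.5, -0.3]
gripper_width: 13.7
```

```bash
python3 - <<'E'
from h import *
s=env.state(); print(s['ee_pos'].round(1),s['ee_rot'].round(1),s['gripper_width'])
d=grab('wrist'); C=cloud(d); z=s['ee_pos'][2]; bars(d,zs=(z-191-8,z-191+16)); bars(d,zs=(38,46))
print(delta([517.5,288,240],[-90,0,87.6]))
E
```

```text
[518.2 285.9 328.7] [-89.8   0.2  87.6] 13.734590676768129
px [318. 226.] ctr [489.9 286.7] size [24. 65.] ang 177.6 z 145.0
px [318. 371.] ctr [549.9 284.2] size [17. 19.] ang 176.2 z 144.8
px [283.  55.] ctr [397.3 268.5] size [140.  10.] ang 87.7 z 39.3
px [263.  90.] ctr [416.9 250.4] size [322.  12.] ang 87.7 z 39.3
px [388. 205.] ctr [501.4 332.1] size [24. 88.] ang 177.7 z 42.2
(array([ 0.0001,  0.0001, -0.0021]), array([ 2. , 90.4,  1.1]))
```

{"method": "carry_out", "body": {"increments": [[[0,0,0],[2,25,0],0.95],[[0,0,0],[2,50,0],0.95],[[0,0,0],[2,75,0],0.95],[[0,0,0],[2,92,0],0.95],[[0,0,0],[2,97,0],0.95],[[0,0,0],[2,97,0],0.95],[[0,0,0],[2,97,0],0.95],[[0,0,0],[2,97,0],0.95],[[0,0,0],[2,97,0],0.95],[[0,0,0],[2,97,0],0.95]]}}

```text
time_s: 32.82
ee_pos: [518.8, 288.0, 234.0]
ee_rot: [-90.1, 0.1, 87.6]
force: [0.0, -0.2, -0.6]
gripper_width: 13.6
```

{"method": "carry_out", "body": {"increments": [[[0,0,0],[0,3,0],0.95],[[0,0,0],[0,5,0],0.95],[[0,0,0],[0,5,0],0.95],[[0,0,0],[0,5,0],0.95],[[0,0,0],[0,5,0],0.95]]}}

```text
time_s: 33.23
ee_pos: [518.5, 287.8, 227.6]
ee_rot: [-90.0, 0.1, 87.6]
force: [-0.5, 0.4, -0.2]
gripper_width: 13.8
```

Release and go up.

{"method": "carry_out", "body": {"increments": [[[0,0,0],[0,0.5,0],0.85],[[0,0,0],[0,0.5,0],0.75],[[0,0,0],[0,0.5,0],0.7],[[0,0,0],[0,0.5,0],0.7],[[0,0,0],[0,-15,0],0.7],[[0,0,0],[0,-45,0],0.7],[[0,0,0],[0,-80,4],0.7],[[0,0,0],[0,-120,15],0.7],[[0,0,0],[0,-160,35],0.6],[[0,0,0],[0,-190,60],0.6]]}}

```text
time_s: 34.07
ee_pos: [459.2, 290.7, 420.0]
ee_rot: [-90.2, 0.0, 87.5]
force: [0.8, 0.3, -0.4]
gripper_width: 35.5
```

```bash
python3 - <<'E'
from h import *
s=env.state(); print(s['ee_pos'].round(1),s['gripper_width'])
d=grab('wrist'); bars(d,zs=(38,52)); t=grab('top'); f=t['frame']; hsv=cv2.cvtColor(f,cv2.COLOR_BGR2HSV); m=((hsv[...,1]<70)&(hsv[...,2]>120)).astype(np.uint8)
m[:,:360]=0; n,l,st,ce=cv2.connectedComponentsWithStats(m)
for i in range(1,n):
    if 250<st[i,4]<600:
        ys,xs=np.where(l==i); P=np.array([atz(t,x,y,9) for x,y in zip(xs,ys)])[:,:2]
        r=cv2.minAreaRect(P.astype(np.float32)); e=np.linalg.eigh(np.cov(P.T))[1][:,1]; print(ce[i].round(1),np.round(r[0],1),np.round(r[1]),np.degrees(np.arctan(e[1]/e[0])).round(1))
print(delta([450,-20,430],[-90,0,92.5]))
E
```

```text
[459.2 290.7 420. ] 35.45435091930858
px [291. 146.] ctr [397.2 268.3] size [139.  10.] ang 87.6 z 39.3
px [234. 171.] ctr [415.7 212.7] size [398.  11.] ang 87.7 z 39.3
px [ 12. 260.] ctr [491.3  11.2] size [  4. 103.] ang 177.6 z 44.8
px [ 43. 255.] ctr [493.   48.1] size [ 30. 104.] ang 172.6 z 46.2
px [365. 233.] ctr [480.6 333.1] size [24. 47.] ang 176.3 z 42.2
px [317. 258.] ctr [506.3 288.3] size [24. 96.] ang 177.6 z 42.1
px [317. 365.] ctr [606.3 284.7] size [92. 12.] ang 87.3 z 46.1
[384.8   4.2] [1154.8 -181.2] [ 25. 137.] 88.4
[385.2 139.7] [ 788.8 -170.6] [55. 56.] 87.6
[458.9 232.9] [ 550.5 -348.4] [120.  27.] 2.2
(array([ 0.0085, -0.0839,  0.004 ]), array([-311.1,   -7.4,   -5.6]))
```

Both bars lie in the tray (tops z 42). Bar B now at (550.5,-348.4, +2.2°).

{"method": "carry_out", "body": {"increments": [[[0,0,0],[-40,-7,0],0.55],[[0,0,0],[-80,-7,0],0.55],[[0,-0.01,0],[-120,-7,0],0.55],[[0,-0.02,0],[-160,-7,0],0.55],[[0,-0.03,0],[-200,-7,0],0.55],[[0,-0.04,0],[-240,-7,0],0.55],[[0,-0.05,0],[-280,-7,0],0.55],[[0,-0.06,0],[-320,-7,0],0.55],[[0,-0.07,0],[-360,-7,0],0.55],[[0,-0.083,0],[-400,-7,0],0.55]]}}

```text
time_s: 35.0
ee_pos: [441.6, -110.9, 424.8]
ee_rot: [-90.0, 0.1, 92.4]
force: [0.3, -0.6, -0.1]
gripper_width: 40.7
```

```bash
python3 - <<'E'
from h import *
s=env.state(); print(s['ee_pos'].round(1),s['ee_rot'].round(1),s['gripper_width'])
print(delta([550,-348,290],[-90,0,92.2]))
E
```

```text
[ 441.6 -110.9  424.8] [-90.    0.1  92.4] 40.71829123904651
(array([-0.0008,  0.0034, -0.0022]), array([-241.1,  135.3,  -98.5]))
```

{"method": "carry_out", "body": {"increments": [[[0,0,0],[-32,10,-13],0.55],[[0,0,0],[-64,20,-26],0.55],[[0,0,0],[-96,35,-39],0.55],[[0,0,0],[-128,50,-52],0.55],[[0,0,0],[-160,70,-65],0.55],[[0,0,0],[-192,90,-78],0.55],[[0,0,0],[-224,115,-90],0.55],[[0,0.003,0],[-241,135,-98],0.55],[[0,0.003,0],[-241,135,-98],0.55],[[0,0.003,0],[-241,135,-98],0.55]]}}

```text
time_s: 35.83
ee_pos: [549.6, -346.6, 288.3]
ee_rot: [-89.7, -0.0, 92.1]
force: [-0.4, 0.7, 0.4]
gripper_width: 41.1
```

```bash
python3 - <<'E'
from h import *
s=env.state(); print(s['ee_pos'].round(1),s['ee_rot'].round(1),s['gripper_width'])
d=grab('wrist'); bars(d)
E
```

```text
[ 549.6 -346.6  288.3] [-89.7  -0.   92.1] 41.137189412878946
px [313. 229.] ctr [ 543.3 -349.4] size [107.  24.] ang -177.7 z 9.1
```

{"method": "carry_out", "body": {"increments": [[[0,0,0],[-2.5,35,0],0.55],[[0,0,0],[-2.5,65,0],0.6],[[0,0,0],[-2.5,85,0],0.65],[[0,0,0],[-2.5,93,0],0.65],[[0,0,0],[-2.5,95,0],0.65],[[0,0,0],[-2.5,95,0],0.65],[[0,0,0],[-2.5,95,0],0.65],[[0,0,0],[-2.5,95,0],0.65],[[0,0,0],[-2.5,95,0],0.65],[[0,0,0],[-2.5,95,0],0.65]]}}

```text
time_s: 36.72
ee_pos: [550.2, -348.8, 197.0]
ee_rot: [-90.1, 0.2, 92.2]
force: [-0.2, -0.2, -0.2]
gripper_width: 32.0
```

{"method": "carry_out", "body": {"increments": [[[0,0,0],[0,3,0],0.65],[[0,0,0],[0,3,0],0.65],[[0,0,0],[0,3,0],0.65],[[0,0,0],[0,3,0],0.65],[[0,0,0],[0,3,0],0.65]]}}

```text
time_s: 37.13
ee_pos: [550.0, -348.7, 192.8]
ee_rot: [-90.0, 0.1, 92.2]
force: [-0.3, -0.5, -0.2]
gripper_width: 32.3
```

{"method": "carry_out", "body": {"increments": [[[0,0,0],[0,0,0],0.85],[[0,0,0],[0,0,0],0.95],[[0,0,0],[0,0,0],0.95],[[0,0,0],[0,0,0],0.95],[[0,0,0],[0,-20,0],0.95],[[0,0,0],[0,-60,0],0.95],[[0,0,0],[0,-100,0],0.95],[[0,0,0],[0,-140,0],0.95],[[0,0,0],[0,-180,0],0.95],[[0,0,0],[0,-215,0],0.95]]}}

```text
time_s: 37.97
ee_pos: [549.8, -348.0, 410.9]
ee_rot: [-90.1, 0.2, 92.2]
force: [1.2, -0.1, 0.1]
gripper_width: 13.6
```

```bash
python3 - <<'E'
from h import *
s=env.state(); print(s['ee_pos'].round(1),s['gripper_width'])
for p in ([445,-100,430],[445,20,430]): print(delta(p,[-90,0,87.6]))
E
```

```text
[ 549.8 -348.   410.9] 13.599632110068367
(array([ 0.0014,  0.0802, -0.0034]), array([251.7, -20.1,  95.2]))
(array([ 0.0014,  0.0802, -0.0034]), array([371.7, -20.5,  90.6]))
```

{"method": "carry_out", "body": {"increments": [[[0,0.01,0],[36,-10,16],0.95],[[0,0.02,0],[72,-20,32],0.95],[[0,0.03,0],[108,-20,48],0.95],[[0,0.04,0],[144,-20,64],0.95],[[0,0.05,0],[180,-20,80],0.95],[[0,0.06,0],[216,-20,92],0.95],[[0,0.07,0],[255,-20,95],0.95],[[0,0.08,0],[295,-20,94],0.95],[[0,0.08,0],[335,-20,92],0.95],[[0,0.08,0],[372,-20,91],0.95]]}}

```text
time_s: 38.8
ee_pos: [444.1, 22.0, 427.4]
ee_rot: [-90.0, 0.1, 87.6]
force: [1.0, 0.4, -0.4]
gripper_width: 13.3
```

```bash
python3 - <<'E'
from h import *
s=env.state(); print(s['ee_pos'].round(1),s['gripper_width'])
for p in ([450,230,425],[516,244,330]): print(delta(p,[-90,0,87.6]))
E
```

```text
[444.1  22.  427.4] 13.305316977862372
(array([ 0.0007, -0.    , -0.002 ]), array([208. ,   2. ,   2.8]))
(array([ 0.0007, -0.    , -0.002 ]), array([225. ,  97. , -62.5]))
```

{"method": "carry_out", "body": {"increments": [[[0,0,0],[40,0,0],0.95],[[0,0,0],[80,0,0],0.95],[[0,0,0],[120,0,0],0.95],[[0,0,0],[160,2,0],0.95],[[0,0,0],[195,5,-10],0.95],[[0,0,0],[220,20,-25],0.95],[[0,0,0],[225,45,-45],0.95],[[0,0,0],[225,75,-62],0.95],[[0,0,0],[225,97,-62],0.95],[[0,0,0],[225,97,-62],0.95]]}}

```text
time_s: 39.63
ee_pos: [515.4, 241.7, 324.4]
ee_rot: [-89.4, 0.4, 87.6]
force: [-1.7, -1.0, -1.0]
gripper_width: 13.8
```

```bash
python3 - <<'E'
from h import *
s=env.state(); print(s['ee_pos'].round(1),s['ee_rot'].round(1),s['gripper_width'])
d=grab('wrist'); C=cloud(d); z=s['ee_pos'][2]; bars(d,zs=(z-191-8,z-191+16)); bars(d,zs=(40,46))
print(delta([516,244,240],[-90,0,87.6]))
E
```

```text
[515.4 241.7 324.4] [-89.4   0.4  87.6] 13.78206336668314
px [318. 225.] ctr [485.7 242. ] size [24. 65.] ang 177.7 z 141.0
px [317. 371.] ctr [546.  239.5] size [17. 19.] ang 177.2 z 140.4
px [458. 208.] ctr [499.9 332.1] size [24. 85.] ang 177.9 z 42.2
px [391. 211.] ctr [498.9 288.5] size [24. 80.] ang 177.7 z 42.2
(array([-0.0061,  0.0001, -0.0052]), array([ 2.6, 87.1, -0.8]))
```

{"method": "carry_out", "body": {"increments": [[[0,0,0],[2.5,25,0],0.95],[[0,0,0],[2.5,50,0],0.95],[[0,0,0],[2.5,75,0],0.95],[[0,0,0],[2.5,90,0],0.95],[[0,0,0],[2.5,95,0],0.95],[[0,0,0],[2.5,95,0],0.95],[[0,0,0],[2.5,95,0],0.95],[[0,0,0],[2.5,95,0],0.95],[[0,0,0],[2.5,95,0],0.95],[[0,0,0],[2.5,95,0],0.95]]}}

```text
time_s: 40.52
ee_pos: [516.6, 244.5, 235.8]
ee_rot: [-90.1, 0.1, 87.6]
force: [0.1, -0.4, -0.0]
gripper_width: 13.7
```

{"method": "carry_out", "body": {"increments": [[[0,0,0],[0,4,0],0.95],[[0,0,0],[0,6,0],0.95],[[0,0,0],[0,6,0],0.95],[[0,0,0],[0,6,0],0.95],[[0,0,0],[0,6,0],0.95]]}}

```text
time_s: 40.93
ee_pos: [516.3, 244.4, 228.4]
ee_rot: [-90.0, 0.1, 87.6]
force: [0.5, -0.2, -0.2]
gripper_width: 13.4
```

{"method": "carry_out", "body": {"increments": [[[0,0,0],[0,1,0],0.88],[[0,0,0],[0,1,0],0.8],[[0,0,0],[0,1,0],0.7],[[0,0,0],[0,1,0],0.7],[[0,0,0],[0,-15,0],0.7],[[0,0,0],[0,-45,0],0.7],[[0,0,0],[0,-80,4],0.7],[[0,0,0],[0,-120,20],0.7],[[0,0,0],[0,-160,50],0.6],[[0,0,0],[0,-190,85],0.6]]}}

```text
time_s: 41.77
ee_pos: [441.8, 247.9, 411.6]
ee_rot: [-90.2, 0.0, 87.5]
force: [-0.3, 0.5, 0.2]
gripper_width: 35.7
```

{"method": "carry_out", "body": {"increments": [[[0,0,0],[-35,-5,20],0.6],[[0,0,0],[-70,-5,30],0.6],[[0,0,0],[-110,-5,30],0.6],[[0,0,0],[-150,-5,30],0.6],[[0,0,0],[-190,-5,30],0.6],[[0,0,0],[-230,-5,30],0.6],[[0,0,0],[-270,-5,30],0.6],[[0,0,0],[-310,-5,30],0.6],[[0,0,0],[-310,-5,30],0.6],[[0,0,0],[-310,-5,30],0.6]]}}

```text
time_s: 42.6
ee_pos: [398.4, -62.3, 415.0]
ee_rot: [-90.0, 0.1, 87.3]
force: [0.4, 0.7, -0.3]
gripper_width: 36.3
```

```bash
python3 - <<'E'
from h import *
s=env.state(); print(s['ee_pos'].round(1),s['force'].round(1),s['time_s'])
d=grab('scene'); t=grab('top')
a=cv2.resize(d['frame'][130:280,260:440],(600,500),interpolation=cv2.INTER_CUBIC)
cv2.imwrite('pics/s5.png',a); cv2.imwrite('pics/t5.png',cv2.resize(t['frame'][140:400,120:500],None,fx=2.1,fy=2.1,interpolation=cv2.INTER_CUBIC))
o=np.array([648.8,196,73]); ux=np.array([.9991,-.042,0]); uy=np.array([.042,.9991,0])
P=cloud(d)-o; X=P@ux; Y=P@uy; Z=P[...,2]
m=(Z>80)&(Z<215)&(X>-75)&(X<20)&(abs(Y)>173)&(abs(Y)<192); a=np.polyfit(Z[m],X[m],1); print(m.sum(),'hood',np.pi/2-np.arctan(-a[0]))
# white bars seen by top camera within the tray: relative to tray centre
C=cloud(t)-[527.5,288,32]; X=C@ux;Y=C@uy; hsv=cv2.cvtColor(t['frame'],cv2.COLOR_BGR2HSV)
m=((abs(X)<72)&(abs(Y)<76)&(C[...,2]>5)&(C[...,2]<16)).astype(np.uint8); n,l,st,ce=cv2.connectedComponentsWithStats(m)
for i in range(1,n):
    if st[i,4]>60: q=l==i; print(ce[i].round(0),st[i,4],[np.percentile(v[q],[2,50,98]).round(0).tolist() for v in (X,Y,C[...,2])])
E
```

```text
[398.4 -62.3 415. ] [ 0.4  0.7 -0.3] 42.6
374 hood 1.3081543656328045
[179. 244.] 421 [[-69.0, -9.0, 48.0], [31.0, 43.0, 54.0], [6.0, 11.0, 15.0]]
[197. 244.] 425 [[-65.0, -7.0, 51.0], [-13.0, -1.0, 11.0], [6.0, 11.0, 15.0]]
[216. 245.] 424 [[-65.0, -7.0, 52.0], [-56.0, -45.0, -32.0], [6.0, 11.0, 15.0]]
```

View pics/t5.png

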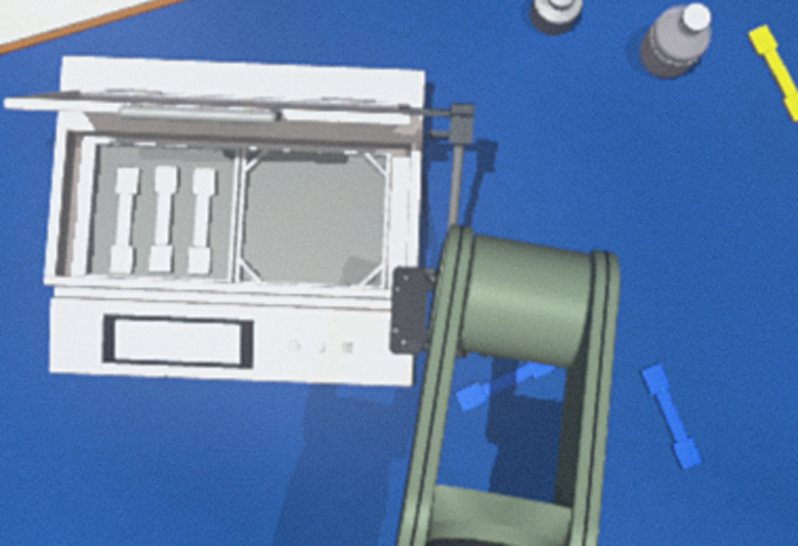

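View pics/s5.png

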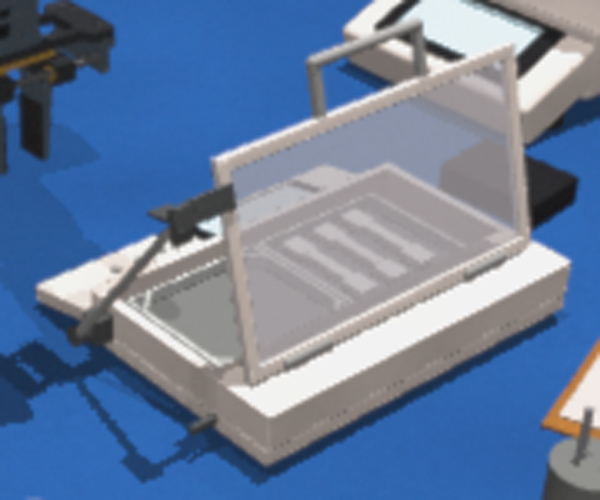

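Three bars lie side by side in the plain tray (t5: (124,220), (163,218), (202,218)). The hood stands on its rod (s5: rod end in the cup at (180,215)), and nothing is in contact with the robot. No discs or white bars are left on the table.

```bash
python3 -c "
from workcell import env
print(env.job_done())"
```

```text
the job is handed in; nothing more can be done
None
```

The hood is propped open on its rod, and all three white bars lie flat in the plain rectangular tray. I handed the job in after about 43 s of robot time. I saw no discs in the start pictures or later views, and left the blue and yellow lookalikes alone.

**Last checks**
- **Hood:** about 1.31 rad from the scene camera's depth, unchanged since I released it.
- **Rod:** the ball sits in the cup, and the rod's line in the picture fits about 0.93 rad. A rough fit from the depth maps disagreed, giving about 0.98. I trusted the picture, because the hood angle also fits a seated ball.
- **Bars:** at y of about +43, -1 and -45 mm and x within about 10 mm of the tray centre. Their tops are about 10 mm above the tray floor, so they lie flat.
- **Other items:** the weight read within about 1 mm of its start position when last measured. The gauge case and bottle were checked only by eye; I saw no change.
- **Robot:** clear of everything, with contact force near zero.

**What went wrong on the way:** the first pinch on a bar missed because the arm settles slowly and was about 7 mm too high; I repeated it after a height check. Another bar was knocked about 40 mm sideways while the arm was busy with the first one, so I located it again before picking it.

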